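Square the dish into the tray corner and slide the tray home

ROBOT

A 7-joint arm with a two-finger parallel gripper is mounted at the origin on the work surface. World frame = base frame: x ahead of the robot, y to its left, z up, the work surface at z = 0. Lengths are in m, angles in rad, forces in N, time in s.
With the tool pointing down it reaches from about 0.425 to 0.925 m from the base axis. Payload 6.8 kg.
Tool frame: the origin (TCP) lies midway between the tips of the shut fingers; the grasp point (between the pads) lies 19 mm behind it; z points along the fingers, y is the line along which they close (so a half turn about z gives the same grasp; the last joint's range is limited). The gripper opens to 85 mm and grips with 20 to 120 N. Pads are 22 mm wide; open, the fingers measure 114 mm over their backs; the gripper's body (76 mm by 85 mm) begins 54 mm behind the grasp point. The pads swing forward as they close: fully open they stand 13 mm farther back than shut.
Start: joints at [-1.394, 0.477, 0.022, 1.555, -0.011, 1.109, -0.083], TCP at [0.19, 0.648, 0.231] pointing down, gripper open.
Joint ranges: [-2.96, 2.96], [-0.34, 2.1], [-1.41, 1.46], [0.24, 2.44], [-1.37, 4.51], [0.17, 1.92], [-2.96, 2.96]. Speed limits (rad/s): [2.39, 2.39, 3.14, 3.14, 3.14, 3.14, 3.14].

INTERFACE

Orientations are given as a unit quaternion [w, x, y, z].
In Python, from station import * gives the robot as it stands.
- The arm moves only by the shell command python3 -m creep 'ROWS' [FORCE]. ROWS is JSON, a list of rows, each a list of 7 numbers: the gripper command: -1 is shut, 1 is fully open, values between are in proportion, then the shift along the world's x, y, z in mm, then the turn, a rotation vector about the world's x, y, z in rad. A call has 1 to 5 rows; each row shifts and turns the commanded pose from where the row before left it; what a row does not reach is not made up. A row lasts 1/8 s, in which the tool goes at most 62.5 mm and 10.7 degrees, less where a joint would pass 70% of its speed; a pose out of reach is approached as far as the arm can. A call is refused whole if a number of a shift passes 62.5 or a number of a turn 0.188, either way. A call with a gripper value outside its range is refused whole. The fingers move at their own pace and stop on an object; FORCE is the grip in N (left out, the last holds). Time passes only in rows, so rows that do not move let the fingers close. It gives the time, the measured TCP pose, the force, the opening and the grip force at its end, in the units of the state.
- get_obs(): the state, without advancing time (a new reading comes with each control period).
- read_camera(name): name is "side" or "top" or "wrist"; returns (picture, depth): 384x512x3 uint8, red, green, blue; 384x512 float32, m along the optical axis (not along the pixel's ray), 0 where there is no reading.
- camera_params(name): a dict with "intrinsics" (3x3 intrinsics, pixels), "cam_to_world" (4x4, takes a point from camera to world coordinates); the wrist camera has in their place "mount" (4x4, takes a point from camera to tool coordinates, whose origin is the TCP and whose axes are the flange's). Camera axes: x right, y up, looking along -z (the intrinsics and any distortion apply to the point x, -y, -z); pixel columns grow to the right and rows downward; lengths in m; the calibration is good to about 2 mm. The wrist camera is an equidistant fisheye: a pixel r from the principal point sees the ray r / f radians off the axis. A picture is of the moment at which its call begins: read the wrist's pose just before it. camera_params takes no time and is no camera call.
- hand_in(): hands the job in; it is judged then, once.
The state is a dict: "t": time; "q": joint angles; "joint_vel": joint speeds; "joint_torque": joint torques, N m; "eef_pos": TCP position; "tool_rot": TCP orientation; "contact_force": force on the tool from outside, world axes, zero at the start; "torque": the same for the moment, N m; "gripper_width": opening from 0.0 (shut) to 1.0 (fully open); "grasp_force": force on a finger pad.
Only numpy, scipy, OpenCV 4.12 (cv2) and the standard library are available. Lean on these libraries where they do the work, as an engineer would, in place of code of your own. Each camera call takes 0.05 s, during which the arm holds its last target. There are 200 camera calls.

TASK

The white dish lies askew in the pull-out tray. Push it square and flush into the tray's far left corner, its long side flat against the far wall and its short side against the left wall, and push the tray fully home with the dish still sitting snug in that corner. Do not knock the glass shelf hard, and leave the brush, the flowerpots and the hanger alone.

Things in the scene. Friction and masses are not known exactly. Their poses are not given: they have to be found in the camera images.
- tray_corner (a point): Far left inside corner of the grey pull-out tray, on its floor (seen from the robot). Tray axes: x from front wall to far wall (the way it slides home), y to its left wall, z up. Inside it is 200 mm along x, 320 mm along y; walls 5 mm thick stand 25 mm above its floor, which is 17 mm above the worktop. Moves with the tray.
- tray_front (a point): Middle of the pull lip on the tray's front wall: outer face of a ridge 120 mm wide (along y), 12 mm high and sticking out 12 mm from the wall; this point is on the ridge's front face, 6 mm below the wall's top edge. Same axes as the tray.
- tray (a joint): How far the tray is pulled out towards the robot on its metal runners, in m: 0 is fully home against the stop, 0.085 its full travel. It moves stiffly (about 10 N) and stays where it is left.
- dish: White ceramic dish lying in the tray, loose: open rectangular box 75 mm along its x, 120 mm along its y, 35 mm high, walls and floor 7 mm thick, about 0.28 kg. Origin: centre of its underside; z up. It starts with its y axis within 0.4 rad of the tray's y axis.
- dish_corner (a point): The dish's own far left bottom corner (its +x, +y corner, at 37.5, 60, 0 mm in the dish's frame), the one that belongs in the tray's corner. Axes of the dish.
- shelf: Frosted glass shelf fixed over the far part of the tray, 190 mm along x, 400 along y, 8 thick; origin: centre of its underside, 236 mm above the worktop; front edge 95 mm to -x. Two posts 85 mm to +x, 176 mm to each side carry it. Axes as the tray. A vertical gripper does not fit below: lean the tool, fingers forward and down.
- brush: Bystander on the shelf: scrubbing brush with black rubber handle, 205 mm long along its y, 50 mm wide, 34 mm high. Origin near mid-length at its underside.
- pots: Bystander on the shelf: two nested plastic flowerpots, 92 mm across, 105 mm high. Origin: centre of the underside.
- hanger: Bystander on the worktop to the left: chrome drying hanger with five pegs lying flat, 200 mm along its x, 165 mm along its y, 10 mm high. Origin in the middle of its bar, underside.

How it is judged:
At the end, for the whole second after the job is handed in: The dish stands flat on the tray's floor, its far left corner within 4 mm of both walls of the tray's far left corner, square to the tray within 2 degrees (0.035 rad), at rest; the tray is home to within 5 mm (x of dish_corner in the frame of tray_corner between -0.004 and 0.004 m and y of dish_corner in the frame of tray_corner between -0.004 and 0.004 m and z of dish_corner in the frame of tray_corner below 0.005 m and angle between dish's own z axis and vertical below 0.05 rad and angle between the x axis of dish and the x axis of tray_corner, either way round below 0.035 rad and value of joint tray below 0.005 m and linear speed of dish below 0.01 m/s); the robot touches nothing.
It fails at once if The brush is moved by more than 30 mm (distance of brush from where it was at the start of the episode above 0.03 m).
It fails at once if The stack of flowerpots is moved by more than 30 mm (distance of pots from where it was at the start of the episode above 0.03 m).
It fails at once if The drying hanger is moved by more than 30 mm (distance of hanger from where it was at the start of the episode above 0.03 m).
It fails at once if The robot knocks the glass shelf with more than 20 N (contact force between any of the arm, the fingers and shelf above 20 N).
It also fails if it takes over 72 s, if anything falls off the work surface, if the arm or the gripper's body presses on something with over 40 N, if the wrist force passes 120 N, or if a joint passes its speed limit or range.

## Working session

There is one attempt and no reset: what is moved stays moved. The work goes in short steps, Python scripts to look and compute and a shell command to move; the robot and the scene stay as the last step left them, time stands still between calls to the robot, and variables do not carry over. Pictures are saved under pics/ and viewed, at most 10 in all, crops included, and the job is handed in when it is done.

```bash
mkdir -p pics; cat > h.py <<'E'
from station import *
import numpy as np, cv2
from scipy.spatial.transform import Rotation as R
def cloud(n):
    p,d=read_camera(n); c=camera_params(n); K=np.array(c["intrinsics"]); T=np.array(c["cam_to_world"])
    v,u=np.mgrid[:384,:512]
    X=np.stack([(u-K[0,2])/K[0,0]*d,-(v-K[1,2])/K[1,1]*d,-d],-1)
    return p,d,X@T[:3,:3].T+T[:3,3]
E
python3 - <<'E'
from h import *
print(get_obs())
for n in("top","side"):
    p,d,W=cloud(n); np.savez(f"/tmp/{n}0.npz",p=p,d=d,W=W); print(n,camera_params(n))
    cv2.imwrite(f"pics/{n}0.png",p[:,:,::-1])
E
```

```text
{'t': 0.0, 'q': array([-1.39410349,  0.47782299,  0.02232862,  1.55645077, -0.01150407,
        1.10929333, -0.08308946]), 'joint_vel': array([ 0.00117609, -0.00126984,  0.00017496, -0.00151194,  0.00123478,
        0.00019339, -0.00069228]), 'joint_torque': array([-2.63497677e-04, -5.96465492e+01,  1.60802275e+00, -2.81196839e+01,
        1.25496447e-02,  9.39669320e-03, -9.92920860e-06]), 'eef_pos': array([0.18948728, 0.64724072, 0.23031044]), 'tool_rot': array([-6.66579630e-05,  1.41895724e-01,  9.89881180e-01, -9.20821631e-04]), 'contact_force': array([-0.0503041 ,  0.57232068,  0.66963866]), 'torque': array([-0.03057932, -0.04285843, -0.01531959]), 'grasp_force': 0.0, 'gripper_width': 0.9989464044078201}
top {'intrinsics': array([[481.68124587,   0.        , 264.01090077],
       [  0.        , 481.68124587, 191.44165243],
       [  0.        ,   0.        ,   1.        ]]), 'cam_to_world': array([[-0.0209078 ,  0.9922089 , -0.12281842,  0.47867714],
       [-0.99954789, -0.01808966,  0.02401618,  0.13909088],
       [ 0.02160733,  0.12326502,  0.99213853,  1.27499038],
       [ 0.        ,  0.        ,  0.        ,  1.        ]])}
side {'intrinsics': array([[473.86862311,   0.        , 262.10086899],
       [  0.        , 473.86862311, 187.01257343],
       [  0.        ,   0.        ,   1.        ]]), 'cam_to_world': array([[ 0.94993236,  0.17274586, -0.26036009,  0.29932404],
       [-0.31196575,  0.47771979, -0.82125585, -0.90670747],
       [-0.01748938,  0.86136094,  0.50769228,  0.82868008],
       [ 0.        ,  0.        ,  0.        ,  1.        ]])}
```

View pics/top0.png

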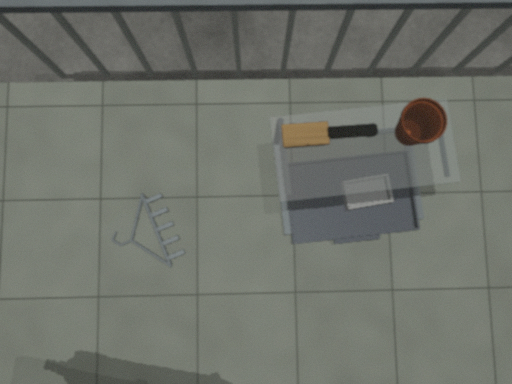

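View pics/side0.png

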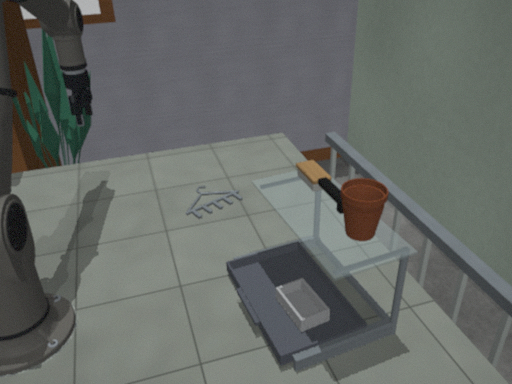

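The top view shows the tray, with corners at about (290,160), (408,152), (418,230) and (293,242), and the dish at about (343–393, 175–208), tilted slightly. The shelf with the brush and pots covers the tray's far part. The hanger lies to the left at about (155,230). Next I'll measure these from depth.

```bash
python3 - <<'E'
import numpy as np,cv2
z=np.load("/tmp/top0.npz");W=z['W'];p=z['p']
for r in range(110,252,6):
    print(r,[int(1000*W[r,c,2]) if z['d'][r,c]>0 else None for c in range(264,464,8)])
for (u,v) in [(293,242),(418,230),(290,160),(408,152)]: print(u,v,W[v,u].round(3))
c=cv2.resize(p[95:255,255:470],None,fx=3.7,fy=3.7,interpolation=cv2.INTER_CUBIC)
c=cv2.convertScaleAbs(c,alpha=1.5)
cv2.imwrite("pics/top0c.png",c[:,:,::-1])
E
```

```text
110 [3, -4, -3, -4, 0, 1, -4, 5, 2, 249, 243, 246, 244, 243, 242, 243, 242, 245, 324, 311, 312, 324, 337, 245, 2]
116 [0, -3, 243, 243, 244, 245, 242, 243, 247, 245, 245, 244, 246, 245, 244, 245, 246, 244, 269, 271, 291, 314, 333, 243, 1]
122 [1, 242, 245, 240, 245, 242, 278, 279, 244, 244, 246, 242, 241, 245, 243, 244, 244, 337, 246, 248, 270, 306, 330, 243, 0]
128 [5, 245, 244, 278, 279, 279, 276, 280, 275, 281, 280, 280, 281, 281, 279, 241, 246, 318, 244, 247, None, 303, 333, 243, 2]
134 [-2, 244, 239, 276, 278, 276, 276, 272, 276, 276, 281, 278, 280, 277, 278, 244, 244, 294, 348, 247, 261, 314, 339, 243, -2]
140 [3, 240, 246, 283, 277, 277, 278, 275, None, 241, 244, 241, 242, 244, 242, 243, 241, 265, 313, 347, 333, 347, 247, 247, 0]
146 [-2, 3, 241, 279, 275, 266, 249, 244, 246, 244, 244, 242, 244, 245, 242, 242, 247, 245, 243, 246, 244, 243, 244, 241, 1]
152 [0, -4, 243, 244, 243, 242, 246, 245, 241, 240, 244, 245, 241, 243, 241, 244, 245, 243, 245, 242, 246, 243, 245, 243, 243]
158 [-1, 3, 248, 240, 239, 243, 246, 241, 246, 245, 244, 243, 243, 241, 243, 246, 241, 243, 244, 244,
[... 1062 characters left out ...]
]
218 [-1, 1, 0, 32, 16, 16, 16, 14, 18, 16, 15, 19, 17, 15, 19, 18, 20, 19, 16, 36, 31, -3, 0, 2, 2]
224 [2, 2, 0, 32, 15, 13, 17, 19, 20, 14, 12, 16, 15, 15, 16, 17, 14, 18, 14, 33, 0, 0, -3, 0, 0]
230 [-4, -2, -1, 31, 12, 10, 15, 16, 18, 17, 15, 15, 20, 21, 15, 16, 15, 46, 39, 4, -2, 0, -1, -2, 1]
236 [2, -1, -4, 1, 18, 22, 18, 13, 18, 18, 45, 42, 45, 42, 38, 2, 0, 0, 2, -3, -1, -1, -4, -1, -2]
242 [0, 3, 0, 2, 39, 37, -4, -1, 1, 42, 37, -2, 4, -5, 1, 1, 2, 2, -3, 3, 0, 4, -1, -1, 1]
248 [2, -2, -2, 0, -3, 1, 0, 0, 3, 3, None, 0, 0, -2, 4, 1, -2, 3, 1, -2, 1, -1, 1, -1, 0]
293 242 [0.5   0.038 0.037]
418 230 [ 0.526 -0.301 -0.004]
290 160 [0.675 0.056 0.241]
408 152 [ 0.687 -0.203  0.246]
```

View pics/top0c.png

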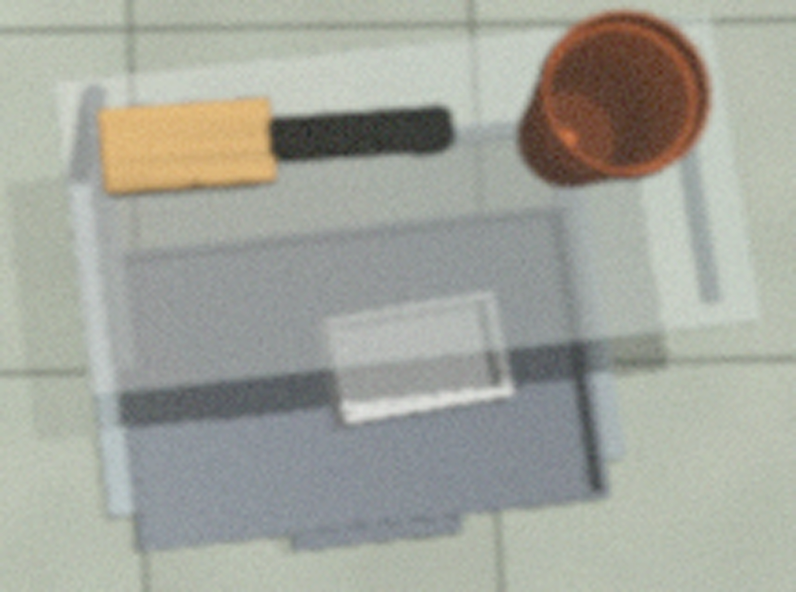

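```bash
cat >> h.py <<'E'
def ontoplane(n,uv,z):
    c=camera_params(n); K=np.array(c["intrinsics"]); T=np.array(c["cam_to_world"])
    r=T[:3,:3]@np.array([(uv[0]-K[0,2])/K[0,0],-(uv[1]-K[1,2])/K[1,1],-1]); return T[:3,3]+r*(z-T[2,3])/r[2]
def topix(n,P):
    c=camera_params(n); K=np.array(c["intrinsics"]); T=np.array(c["cam_to_world"])
    q=T[:3,:3].T@(np.array(P)-T[:3,3]); return np.array([K[0,0]*q[0]/-q[2]+K[0,2],-K[1,1]*q[1]/-q[2]+K[1,2]])
E
python3 - <<'E'
from h import *
z=np.load("/tmp/top0.npz");p=z['p'];W=z['W']
cr=lambda a,b:(254.65+a/3.7,94.65+b/3.7)
P={}
for k,(a,b,h) in dict(fl=(137,550,.042),fr=(605,494,.042),farl=(130,255,.017),farr=(562,208,.017),lipl=(292,550,.036),lipr=(460,532,.036),dnl=(347,424,.017),dnr=(513,397,.017),dfl=(325,318,.052),dfr=(492,290,.052),shfr=(757,320,.244),shfl=(92,392,.244),shbl=(57,85,.244)).items():
    P[k]=ontoplane('top',cr(a,b),h); print(k,P[k].round(4))
f=P['fl']-P['fr']; print(np.linalg.norm(f),'yaw tray',np.arctan2(-f[0],f[1]))
s=P['shfl']-P['shfr'];print(np.linalg.norm(s),'yaw shelf',np.arctan2(-s[0],s[1]))
f=P['farl']-P['farr'];print(np.linalg.norm(f),np.arctan2(-f[0],f[1]))
f=P['dnl']-P['dnr'];print(np.linalg.norm(f),'dish',np.arctan2(-f[0],f[1]))
f=P['dfl']-P['dfr'];print(np.linalg.norm(f),'dish',np.arctan2(-f[0],f[1]))
E
```

```text
fl [0.4968 0.0415 0.042 ]
fr [ 0.5289 -0.2855  0.042 ]
farl [0.7077 0.0387 0.017 ]
farr [ 0.7369 -0.2753  0.017 ]
lipl [ 0.4947 -0.0666  0.036 ]
lipr [ 0.5048 -0.1844  0.036 ]
dnl [ 0.5832 -0.1124  0.017 ]
dnr [ 0.6002 -0.2322  0.017 ]
dfl [ 0.6545 -0.0932  0.052 ]
dfr [ 0.6722 -0.2112  0.052 ]
shfr [ 0.6212 -0.3125  0.244 ]
shfl [0.5858 0.0812 0.244 ]
shbl [0.7697 0.0974 0.244 ]
0.328584377891765 yaw tray 0.09759340707758155
0.3951933508453121 yaw shelf 0.08959983189696895
0.3153357570013491 0.09274813740701131
0.12096178683063663 dish 0.14144448462862652
0.11926991779188768 dish 0.14882941872199937
```

```bash
cat > ov.py <<'E'
from h import *
def box(T,x0,x1,y0,y1,z0,z1):
    P=[T@np.array([x,y,z,1]) for x in(x0,x1) for y in(y0,y1) for z in(z0,z1)]
    return [(P[i][:3],P[i^b][:3]) for i in range(8) for b in(1,2,4) if i<i^b]
def TF(x,y,z,a):
    T=np.eye(4);T[:3,:3]=R.from_euler('z',a).as_matrix();T[:3,3]=x,y,z;return T
def draw(n,p,tc,dc,yaw,dyaw,out,win,sc):
    T=TF(*tc,.017,yaw);D=TF(*dc,.017,dyaw)
    im=cv2.resize(p[:,:,::-1][win[1]:win[3],win[0]:win[2]],None,fx=sc,fy=sc,interpolation=cv2.INTER_CUBIC)
    im=cv2.convertScaleAbs(im,alpha=1.4)
    for E,c in((box(T,-.2,0,-.32,0,0,.025),(0,255,0)),(box(T,-.205,.005,-.325,.005,.024,.025),(0,255,255)),(box(D,-.0375,.0375,-.06,.06,0,.035),(0,0,255))):
        for a,b in E:
            q=[tuple(np.int32((topix(n,s)-win[:2]+.5)*sc)) for s in(a,b)]
            cv2.line(im,tuple(map(int,q[0])),tuple(map(int,q[1])),c,1)
    cv2.imwrite(out,im); return im
E
python3 - <<'E'
from ov import *
a=draw('top',np.load('/tmp/top0.npz')['p'],(.7014,.0556),(.6275,-.162),.093,.145,'/tmp/a.png',(270,130,430,250),3.6)
b=draw('side',np.load('/tmp/side0.npz')['p'],(.7014,.0556),(.6275,-.162),.093,.145,'/tmp/b.png',(215,225,410,370),3)
im=np.zeros((600,800,3),np.uint8)
b=cv2.resize(b,(400,297));
cv2.imwrite('pics/ov1.png',a); cv2.imwrite('pics/ov2.png',cv2.resize(b,None,fx=1.6,fy=1.6))
E
```

```text
(no output)
```

View pics/ov1.png

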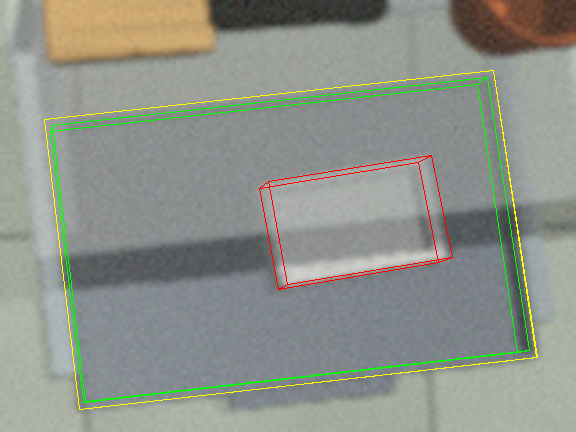

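View pics/ov2.png

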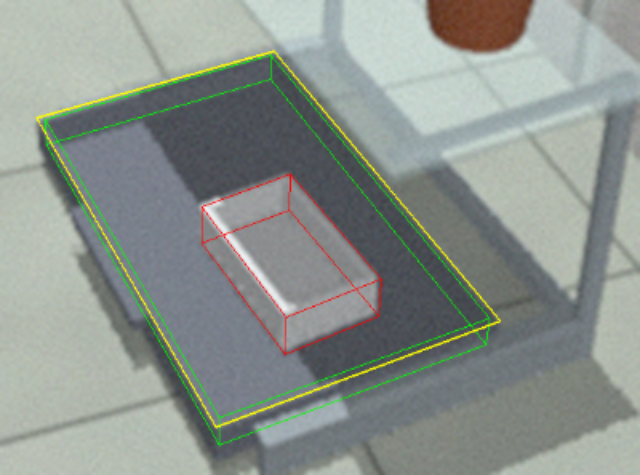

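Both overlays fit the image: the tray's far left corner is at about (0.701, 0.056) with yaw 0.093, and the dish centre is at about (0.6275, -0.162) with yaw 0.145. I'll shut the fingers, lean the tool, and push the dish from the inside.

```bash

python3 -m creep '[[-1,45,-20,14,0,0,0.02],[-1,45,-30,14,0,0,0.02],[-1,50,-30,14,0,0,0.02],[-1,50,-30,14,0,0,0.02],[-1,50,-30,14,0,0,0.02]]' 40
python3 -m creep '[[-1,8,-50,0,0,0,0.02],[-1,8,-50,0,0,0,0.02],[-1,8,-50,0,0,0,0.02],[-1,8,-50,0,0,0,0.02],[-1,8,-50,0,0,0,0.02]]'
python3 -m creep '[[-1,8,-50,0,0,0,0.02],[-1,8,-50,0,0,0,0.02],[-1,8,-50,0,0,0,0.02],[-1,8,-50,0,0,0,0.02],[-1,8,-50,0,0,0,0.02]]'
python3 - <<'E'
from h import *
o=get_obs();Rm=R.from_quat(np.roll(o['tool_rot'],-1)).as_matrix();print(Rm.round(3),o['eef_pos'],o['q'])
E
```

```text
t: 0.72
eef_pos: [0.4309, 0.5065, 0.3013]
tool_rot: [-0.0, 0.092, 0.996, -0.0]
contact_force: [-0.0, 0.8, -0.4]
gripper_width: 0.002
grasp_force: 0.0
t: 1.35
eef_pos: [0.4695, 0.256, 0.301]
tool_rot: [-0.0, 0.042, 0.999, -0.0]
contact_force: [0.7, -0.0, 0.1]
gripper_width: 0.0
grasp_force: 0.0
t: 1.98
eef_pos: [0.5094, 0.0062, 0.3012]
tool_rot: [-0.0, -0.008, 1.0, 0.0]
contact_force: [1.1, 0.6, -0.7]
gripper_width: 0.004
grasp_force: 0.0
[[-1.    -0.016 -0.   ]
 [-0.016  1.     0.   ]
 [ 0.     0.    -1.   ]] [0.50944578 0.00620453 0.30115232] [-0.42754494  0.13367748  0.32768593  1.87513206 -0.04736532  1.1404902
  1.50398991]
```

```bash

python3 -m creep '[[-1,2,-44,0,0,0,0.02],[-1,2,-44,0,0,0,0.02],[-1,3,-44,0,0,0,0.02],[-1,3,-44,0,0,0,0.017],[-1,0,0,0,0,0,0]]'
python3 -m creep '[[-1,0,0,0,0.0146,-0.156,0],[-1,0,0,0,0.0146,-0.156,0],[-1,0,0,0,0.0146,-0.156,0],[-1,0,0,0,0.0146,-0.156,0],[-1,0,0,0,0.0146,-0.156,0]]'
python3 -m creep '[[-1,0,0,-30,0,0,0],[-1,0,0,-40,0,0,0],[-1,0,0,-40,0,0,0],[-1,0,0,-37,0,0,0],[-1,0,0,0,0,0,0]]'
python3 - <<'E'
from h import *
o=get_obs();Rm=R.from_quat(np.roll(o['tool_rot'],-1)).as_matrix();print(Rm.round(3),o['eef_pos'],o['q'])
E
```

```text
t: 2.6
eef_pos: [0.5187, -0.1723, 0.3011]
tool_rot: [-0.0, -0.043, 0.999, -0.001]
contact_force: [-0.2, 0.1, -0.0]
gripper_width: 0.004
grasp_force: 0.0
t: 3.22
eef_pos: [0.5202, -0.163, 0.3021]
tool_rot: [0.356, -0.047, 0.933, 0.023]
contact_force: [0.7, 0.7, 0.4]
gripper_width: -0.0
grasp_force: 0.0
t: 3.85
eef_pos: [0.5211, -0.1658, 0.2524]
tool_rot: [0.368, -0.051, 0.928, 0.016]
contact_force: [-0.0, -0.2, 0.4]
gripper_width: -0.002
grasp_force: 0.0
[[-0.724 -0.106  0.681]
 [-0.083  0.994  0.067]
 [-0.684 -0.008 -0.729]] [ 0.52111994 -0.16576668  0.25241219] [-0.96788312 -0.17810388  1.31808716  2.38506309 -0.93187569  0.2069516
  2.95043393]
```

The tilt ran into joint limits (q7 at 2.95, q4 and q6 near theirs). I'll fit a quick kinematic model to choose a better wrist turn.

```bash
cat > kin.py <<'E'
import numpy as np, itertools
from scipy.optimize import least_squares
from scipy.spatial.transform import Rotation as R
lo=np.array([-2.96,-.34,-1.41,.24,-1.37,.17,-2.96]);hi=np.array([2.96,2.1,1.46,2.44,4.51,1.92,2.96])
def fk(q,s,w):
    by,h,L1,L2,L3,a,b,ty,c=w; r=R.from_euler('z',by); p=np.array([0,0,h])
    off={2:[a,0,L1],4:[b,0,L2],6:[c,0,L3]}
    r=r*R.from_euler('z',s[0]*q[0])*R.from_euler('y',s[1]*q[1])
    for i in (2,4,6):
        if i==6:
            p=p+r.apply(off[6]); r=r*R.from_euler('z',s[6]*q[6]+ty); break
        p=p+r.apply(off[i]); r=r*R.from_euler('z',s[i]*q[i])*R.from_euler('y',s[i+1]*q[i+1])
    return p,r
D=[([-1.39410349,0.47782299,0.02232862,1.55645077,-0.01150407,1.10929333,-0.08308946],[.18948728,.64724072,.23031044],[-6.7e-5,.141896,.989881,-.00092]),
([-.42754494,.13367748,.32768593,1.87513206,-.04736532,1.1404902,1.50398991],[.50944578,.00620453,.30115232],[0,-.008,1,0]),
([-.96788312,-.17810388,1.31808716,2.38506309,-.93187569,.2069516,2.95043393],[.52111994,-.16576668,.25241219],[.368,-.051,.928,.016])]
def res(w,s):
    o=[]
    for q,p,t in D:
        P,r=fk(q,s,w); o+=list((P-p)*3)+list((R.from_quat(np.roll(t,-1)).inv()*r).as_rotvec())
    return np.array(o)
if __name__=="__main__":
    best=[]
    for s in itertools.product((1,-1),repeat=7):
        if s[1]<0: continue
        for ty in (0,1.57,3.14,-1.57):
            f=least_squares(res,[0,.35,.4,.4,.3,0,0,ty,0],args=(s,),max_nfev=60); best.append((f.cost,s,f.x))
    best.sort(key=lambda b:b[0])
    for b in best[:3]: print(b[0],b[1],b[2].round(4))
    np.savez('/tmp/kin.npz',s=best[0][1],w=best[0][2])
E
time python3 kin.py
```

```text
0.002205459461765714 (-1, 1, -1, 1, -1, 1, -1) [-0.0827  0.4616  0.5285  0.5592  0.3791 -0.0323  0.0903  1.4955 -0.0021]
0.0022054594617657874 (-1, 1, -1, 1, -1, 1, -1) [-0.0827  0.4616  0.5285  0.5592  0.3791 -0.0323  0.0903  1.4955 -0.0021]
0.0022054594617658177 (-1, 1, -1, 1, -1, 1, -1) [-0.0827  0.4616  0.5285  0.5592  0.3791 -0.0323  0.0903  1.4955 -0.0021]
real	0m25.395s
user	0m25.758s
sys	0m0.093s
```

```bash
cat > t.py <<'E'
from kin import *
k=np.load('/tmp/kin.npz');s,w=k['s'],k['w']
def ik(p,r,q0,n=6):
    m=(lo+hi)/2; best=None; rng=np.random.default_rng(0)
    for i in range(n):
        g=np.array(q0) if i==0 else rng.uniform(lo,hi)
        def f(q):
            P,rr=fk(q,s,w); return np.r_[(P-p)*10,(r.inv()*rr).as_rotvec()*3,.02*(q-m)/(hi-lo)]
        x=least_squares(f,np.clip(g,lo+.01,hi-.01),bounds=(lo,hi),max_nfev=60)
        e=np.abs(f(x.x)[:6]).max()
        if best is None or x.cost<best[0]: best=(x.cost,e,x.x)
    return best
for name,p in dict(pre=(.53,-.17,.25),pre2=(.53,-.17,.14),ent=(.6375,-.161,.036),cor=(.68,.02,.036)).items():
  for tilt in (.6,.785):
    for y in (0,1.571,3.142,-1.571):
        r=R.from_rotvec([-tilt*-.093,-tilt*.9957,0])*R.from_euler('z',.093+y)*R.from_matrix([[-1,0,0],[0,1,0],[0,0,-1]])
        b=ik(np.array(p),r,[-.4,.2,.1,2,0,.5,0]); q=b[2]
        print(name,tilt,round(y,2),'err %.3f'%b[1],'margin %.2f'%np.minimum(q-lo,hi-q).min(),q.round(2))
E
time python3 t.py
```

```text
pre 0.6 0 err 0.000 margin 0.21 [ 0.37  0.06  0.07  2.21 -0.78  0.49  2.75]
pre 0.6 1.57 err 0.000 margin 0.23 [ 0.4   0.06  0.05  2.21 -0.78  0.49 -1.97]
pre 0.6 3.14 err 0.000 margin 0.23 [ 0.39  0.06  0.06  2.21 -0.78  0.49 -0.39]
pre 0.6 -1.57 err 0.000 margin 0.23 [ 0.38  0.06  0.07  2.21 -0.78  0.49  1.18]
pre 0.785 0 err 0.000 margin 0.00 [ 0.63  0.09 -0.07  2.31 -1.37  0.5  -2.87]
pre 0.785 1.57 err 0.000 margin 0.00 [ 0.63  0.09 -0.07  2.31 -1.37  0.5  -1.3 ]
pre 0.785 3.14 err 0.000 margin 0.00 [ 0.63  0.09 -0.07  2.31 -1.37  0.5   0.27]
pre 0.785 -1.57 err 0.000 margin 0.00 [ 0.63  0.09 -0.07  2.31 -1.37  0.5   1.84]
pre2 0.6 0 err 0.000 margin 0.12 [ 1.71  1.02 -1.29  2.28  1.59  0.45  1.02]
pre2 0.6 1.57 err 0.000 margin 0.00 [ 0.48  0.33 -0.02  2.24 -1.37  0.34 -1.31]
pre2 0.6 3.14 err 0.000 margin 0.07 [-0.69  0.75  1.15  2.28  4.44  0.86  0.27]
pre2 0.6 -1.57 err 0.000 margin 0.12 [ 1.71  1.04 -1.29  2.28  1.61  0.47 -0.55]
pre2 0.785 0 err 0.000 margin 0.09 [ 1.87  1.34 -1.25  2.35  2.09  0.46  0.87]
pre2 0.785 1.57 err 0.000 margin 0.13 [ 0.21  0.44  0.31  2.31  4.2
[... 792 characters left out ...]
2.12  3.73  1.17  1.93]
cor 0.6 0 err 0.000 margin 0.26 [ 0.74  0.96 -0.83  2.04  2.18  0.43 -0.08]
cor 0.6 1.57 err 0.000 margin 0.16 [ 0.6   0.85 -0.69  2.03  2.23  0.33  1.32]
cor 0.6 3.14 err 0.000 margin 0.00 [ 0.23  0.71 -0.31  2.02  2.69  0.17  2.19]
cor 0.6 -1.57 err 0.000 margin 0.40 [ 0.88  1.13 -1.    2.04  2.17  0.59 -1.47]
cor 0.785 0 err 0.000 margin 0.34 [ 0.51  0.88 -0.54  2.1   2.98  0.51 -1.  ]
cor 0.785 1.57 err 0.000 margin 0.32 [ 0.04  0.76 -0.11  2.09  3.24  0.49 -0.01]
cor 0.785 3.14 err 0.000 margin 0.35 [-0.39  0.79  0.3   2.09  3.43  0.54  1.09]
cor 0.785 -1.57 err 0.000 margin 0.32 [ 0.91  1.21 -0.92  2.12  2.73  0.65 -1.89]
real	0m5.618s
user	0m6.109s
sys	0m0.046s
```

```bash
cat > sim.py <<'E'
from kin import *
k=np.load('/tmp/kin.npz');s,w=k['s'],k['w']
def step(q,p,r):
    q=q.copy()
    def f(x):
        P,rr=fk(x,s,w); return np.r_[(P-p)*10,(r.inv()*rr).as_rotvec()*3,.05*(x-q)]
    x=least_squares(f,np.clip(q,lo+.001,hi-.001),bounds=(lo,hi),max_nfev=40)
    return x.x,np.abs(f(x.x)[:6]).max()
D0=R.from_matrix([[-1,0,0],[0,1,0],[0,0,-1]])
B=R.from_euler('z',.093)
def ori(tilt,roll): # base tray frame: roll about tray x applied after pitch about tray y
    return B*R.from_euler('x',roll)*R.from_euler('y',-tilt)*D0
def run(q,wps,pr=True):
    # wps: (p,tilt,roll)
    cur=wps[0];E=0
    for nx in wps[1:]:
        n=8
        for i in range(1,n+1):
            a=i/n; g=[np.array(cur[j])*(1-a)+np.array(nx[j])*a for j in range(3)]
            q,e=step(q,g[0],ori(g[1],g[2]));E=max(E,e)
        cur=nx
        if pr: print(nx,'maxerr %.3f'%E,'m %.2f'%np.minimum(q-lo,hi-q).min(),q.round(2)); E=0
    return q
if __name__=="__main__":
    q=np.array(D[2][0]);P0,_=fk(q,s,w)
    A=(.52,-.17,.30)
    for sg in (1,-1):
        print(sg); run(q,[(P0,.75,0),((.52,-.17,.3),.3,0),(A,0,0),(A,0,.6*sg),(A,.4,.6*sg),(A,.8,.6*sg),(A,.785,.3*sg),(A,.785,0),((.53,-.17,.14),.785,0),((.6375,-.161,.036),.785,0),((.68,-.16,.036),.785,0),((.68,.02,.036),.785,0)])
E
python3 sim.py
```

```text
1
((0.52, -0.17, 0.3), 0.3, 0) maxerr 0.001 m 0.35 [-0.59  0.01  0.87  2.02 -0.18  0.85  2.05]
((0.52, -0.17, 0.3), 0, 0) maxerr 0.000 m 0.60 [-0.58  0.26  0.86  1.81 -0.21  1.17  2.02]
((0.52, -0.17, 0.3), 0, 0.6) maxerr 0.000 m 0.28 [-0.07  0.56  0.74  1.61 -0.75  1.64  2.51]
((0.52, -0.17, 0.3), 0.4, 0.6) maxerr 0.000 m 0.28 [-0.01  0.39  0.76  1.87 -0.97  1.38  2.68]
((0.52, -0.17, 0.3), 0.8, 0.6) maxerr 0.019 m 0.00 [ 0.83  0.25 -0.    2.1  -1.14  1.11  2.96]
((0.52, -0.17, 0.3), 0.785, 0.3) maxerr 0.009 m 0.00 [ 2.13  0.23 -1.38  2.25 -0.87  0.75  2.96]
((0.52, -0.17, 0.3), 0.785, 0) maxerr 0.264 m 0.00 [ 2.02  0.31 -1.41  2.27 -0.72  0.47  2.96]
((0.53, -0.17, 0.14), 0.785, 0) maxerr 0.283 m 0.00 [ 1.65  0.68 -1.03  2.26 -0.44  0.17  2.96]
((0.6375, -0.161, 0.036), 0.785, 0) maxerr 0.490 m 0.00 [ 1.12  0.86 -0.69  1.97 -0.55  0.17  2.96]
((0.68, -0.16, 0.036), 0.785, 0) maxerr 0.481 m 0.00 [ 0.96  0.84 -0.6   1.9  -0.66  0.17  2.96]
((0.68, 0.02, 0.036), 0.785, 0) maxerr 0.758 m 0.00 [-0.1   0.63  0.07  1.95 -1.37  0.17  2.96]
-1
((0.52, -0.17, 0.3), 0.3, 0) maxerr 0.001 m 0.3
[... 304 characters left out ...]
.24  0.99  0.75  0.92]
((0.52, -0.17, 0.3), 0.8, -0.6) maxerr 0.076 m 0.00 [ 0.04 -0.1   0.07  2.44  2.14  0.22 -0.02]
((0.52, -0.17, 0.3), 0.785, -0.3) maxerr 0.056 m 0.00 [-0.75 -0.34  0.95  2.42  1.06  0.17  1.09]
((0.52, -0.17, 0.3), 0.785, 0) maxerr 0.025 m 0.00 [-0.76 -0.34  1.15  2.34 -0.44  0.32  2.52]
((0.53, -0.17, 0.14), 0.785, 0) maxerr 0.735 m 0.00 [-1.14 -0.14  1.46  2.43 -1.    0.17  2.96]
((0.6375, -0.161, 0.036), 0.785, 0) maxerr 1.269 m 0.00 [ 1.12  0.86 -0.69  1.97 -0.55  0.17  2.96]
((0.68, -0.16, 0.036), 0.785, 0) maxerr 0.481 m 0.00 [ 0.96  0.84 -0.6   1.9  -0.66  0.17  2.96]
((0.68, 0.02, 0.036), 0.785, 0) maxerr 0.758 m 0.00 [-0.1   0.63  0.07  1.95 -1.37  0.17  2.96]
```

```bash
cat > s2.py <<'E'
from sim import *
q=np.array(D[2][0]);P0,_=fk(q,s,w)
for A,ro in (((.52,-.17,.12),-.5),((.53,-.05,.12),-.5),((.53,.05,.12),-.7)):
    print(A,ro); U=(A[0],A[1],.3); b=(.53,-.17,.13)
    run(q,[(P0,.75,0),(U,.3,0),(U,0,0),(A,0,0),(A,0,ro),(A,.4,ro),(A,.785,ro),(A,.785,ro/2),(A,.785,0),(b,.785,0),((.6375,-.161,.036),.785,0),((.68,-.16,.036),.785,0),((.68,.02,.036),.785,0)])
E
python3 s2.py
```

```text
(0.52, -0.17, 0.12) -0.5
((0.52, -0.17, 0.3), 0.3, 0) maxerr 0.001 m 0.35 [-0.59  0.01  0.87  2.02 -0.18  0.85  2.05]
((0.52, -0.17, 0.3), 0, 0) maxerr 0.000 m 0.60 [-0.58  0.26  0.86  1.81 -0.21  1.17  2.02]
((0.52, -0.17, 0.12), 0, 0) maxerr 0.000 m 0.55 [-0.41  0.56  0.7   1.89 -0.47  0.86  2.21]
((0.52, -0.17, 0.12), 0, -0.5) maxerr 0.000 m 0.44 [-0.99  0.77  0.97  2.   -0.18  0.65  1.63]
((0.52, -0.17, 0.12), 0.4, -0.5) maxerr 0.030 m 0.00 [-1.15  0.81  1.09  2.28 -1.37  0.17  2.75]
((0.52, -0.17, 0.12), 0.785, -0.5) maxerr 0.906 m 0.00 [-1.14  0.58  1.17  2.32 -1.37  0.17  2.96]
((0.52, -0.17, 0.12), 0.785, -0.25) maxerr 0.902 m 0.00 [ 1.19  0.35 -0.73  2.26 -0.65  0.17  2.96]
((0.52, -0.17, 0.12), 0.785, 0) maxerr 0.526 m 0.00 [ 1.66  0.75 -1.    2.26 -0.37  0.17  2.96]
((0.53, -0.17, 0.13), 0.785, 0) maxerr 0.346 m 0.00 [ 1.63  0.71 -1.01  2.25 -0.42  0.17  2.96]
((0.6375, -0.161, 0.036), 0.785, 0) maxerr 0.490 m 0.00 [ 1.12  0.86 -0.69  1.97 -0.55  0.17  2.96]
((0.68, -0.16, 0.036), 0.785, 0) maxerr 0.481 m 0.00 [ 0.96  0.84 -0.6   1.9  -0.66  0.17  2.96]
((0.68, 0.02, 0.036
[... 1721 characters left out ...]
  0.67  0.62  0.42]
((0.53, 0.05, 0.12), 0.785, -0.7) maxerr 0.005 m 0.00 [-1.84  1.17  0.92  2.31  1.37  0.17 -0.71]
((0.53, 0.05, 0.12), 0.785, -0.35) maxerr 0.002 m 0.05 [-1.28  0.67  0.67  2.39  2.42  0.42 -1.41]
((0.53, 0.05, 0.12), 0.785, 0) maxerr 0.001 m 0.02 [-0.66  0.49  0.42  2.42  3.26  0.52 -1.96]
((0.53, -0.17, 0.13), 0.785, 0) maxerr 0.001 m 0.12 [-0.12  0.56  0.63  2.32  4.18  0.77 -2.32]
((0.6375, -0.161, 0.036), 0.785, 0) maxerr 0.000 m 0.34 [-0.14  0.85  0.48  2.1   3.92  0.77 -2.27]
((0.68, -0.16, 0.036), 0.785, 0) maxerr 0.000 m 0.42 [-0.14  0.86  0.47  2.02  3.95  0.71 -2.33]
((0.68, 0.02, 0.036), 0.785, 0) maxerr 0.000 m 0.34 [-0.5   0.82  0.4   2.1   3.47  0.56 -2.17]
```

The model shows the wrist has to flip through q5 at a low height, leaning sideways on the way. I'll go back upright first, then move left and low.

```bash
cat > st.py <<'E'
from h import *
o=get_obs();r=R.from_quat(np.roll(o['tool_rot'],-1))
B=R.from_euler('z',.093);D0=R.from_matrix([[-1,0,0],[0,1,0],[0,0,-1]])
e=(B.inv()*r*D0.inv()).as_euler('XYZ')
p=o['eef_pos'];c=np.array([.7014,.0556,.017]);t=B.inv().apply(p-c)
print('t %.2f'%o['t'],'p',p.round(4),'roll,tilt,yaw',(e*[1,-1,1]).round(3),'tray mm',(t*1000).round(1),'q',o['q'].round(2),'F',B.inv().apply(o['contact_force']).round(1))
E
python3 -m creep '[[-1,0,20,10,-0.0138,0.148,0],[-1,0,40,10,-0.0138,0.148,0],[-1,0,45,10,-0.0138,0.148,0],[-1,0,45,10,-0.0138,0.148,0],[-1,0,45,5,-0.0138,0.148,0]]' >/dev/null
python3 st.py
python3 -m creep '[[-1,2,20,-40,0,0,0],[-1,2,20,-40,0,0,0],[-1,2,10,-40,0,0,0],[-1,0,0,-40,0,0,0],[-1,0,0,-20,0,0,0]]'>/dev/null
python3 st.py
```

```text
t 4.47 p [ 0.5286 -0.011   0.2953] roll,tilt,yaw [0.048 0.259 0.037] tray mm [-178.3  -50.3  278.3] q [-0.5   0.02  0.45  2.03 -0.09  0.84  1.7 ] F [1.2 0.1 0.5]
t 5.10 p [0.533  0.0396 0.1113] roll,tilt,yaw [0.052 0.258 0.041] tray mm [-169.1   -0.3   94.3] q [-0.44  0.31  0.32  2.21 -0.35  0.4   1.85] F [-0.3 -0.4  1.2]
```

```bash

python3 -m creep '[[-1,0,20,0,-0.012,0.129,-0.02],[-1,0,20,0,-0.012,0.129,-0.02],[-1,0,0,0,-0.149,-0.014,0],[-1,0,0,0,-0.149,-0.014,0],[-1,0,0,0,-0.149,-0.014,0]]' >/dev/null
python3 st.py
python3 -m creep '[[-1,0,0,0,-0.149,-0.014,0],[-1,0,0,0,-0.149,-0.014,0],[-1,0,0,0,-0.05,-0.005,0],[-1,0,0,0,0,0,0],[-1,0,0,0,0,0,0]]'>/dev/null
python3 st.py
cat > s3.py <<'E'
from sim import *
from station import get_obs
o=get_obs();q=o['q'];P0,r=fk(q,s,w);print(P0-o['eef_pos'])
A=P0;b=(.53,-.17,.13)
run(q,[(A,0,-.75),(A,.4,-.75),(A,.785,-.6),(A,.785,-.3),(A,.785,0),(b,.785,0),((.6375,-.161,.036),.785,0),((.68,.02,.036),.785,0)])
E
python3 s3.py
```

```text
t 5.72 p [0.5346 0.0793 0.1133] roll,tilt,yaw [-0.409  0.004 -0.011] tray mm [-163.8   39.    96.3] q [-0.97  0.55  0.63  1.98  0.1   0.82  1.19] F [ 0.9 -0.1 -1.6]
t 6.35 p [0.5348 0.0771 0.1148] roll,tilt,yaw [-0.754  0.005 -0.013] tray mm [-163.8   36.9   97.8] q [-1.17  0.75  0.75  1.93  0.25  0.95  0.98] F [-0.4 -0.1 -0.4]
[-0.04367494 -0.13098173  0.02465404]
(array([ 0.49116755, -0.05386056,  0.13948027]), 0.4, -0.75) maxerr 0.000 m 0.17 [-1.56  0.83  0.96  2.27  0.48  0.4   0.6 ]
(array([ 0.49116755, -0.05386056,  0.13948027]), 0.785, -0.6) maxerr 0.098 m 0.00 [-0.5   0.57  0.04  2.44  2.23  0.84 -0.74]
(array([ 0.49116755, -0.05386056,  0.13948027]), 0.785, -0.3) maxerr 0.233 m 0.00 [-0.12  0.37  0.01  2.44  2.75  0.46 -1.04]
(array([ 0.49116755, -0.05386056,  0.13948027]), 0.785, 0) maxerr 0.230 m 0.00 [ 0.28  0.35 -0.01  2.44  3.9   0.47 -2.01]
((0.53, -0.17, 0.13), 0.785, 0) maxerr 0.049 m 0.13 [ 0.46  0.45  0.08  2.31  4.26  0.57 -2.17]
((0.6375, -0.161, 0.036), 0.785, 0) maxerr 0.000 m 0.35 [ 0.33  0.76  0.04  2.09  3.93  0.57 -1.97]
((0.68, 0.02, 0.036), 0.785, 0) maxerr 0.000 m 0.33 [-0.1   0.76  0.03  2.09  3.31  0.5  -1.74]
```

```bash
cat > kin2.py <<'E'
from kin import *
import kin
from station import get_obs
o=get_obs()
B=R.from_euler('z',.093);D0=R.from_matrix([[-1,0,0],[0,1,0],[0,0,-1]])
def t(e): return np.roll((B*R.from_euler('XYZ',np.array(e)*[1,-1,1])*D0).as_quat(),1)
D+= [([-.5,.02,.45,2.03,-.09,.84,1.7],[.5286,-.011,.2953],t([.048,.259,.037])),
([-.44,.31,.32,2.21,-.35,.40,1.85],[.533,.0396,.1113],t([.052,.258,.041])),
([-.97,.55,.63,1.98,.1,.82,1.19],[.5346,.0793,.1133],t([-.409,.004,-.011])),
(o['q'],o['eef_pos'],o['tool_rot'])]
def fk2(q,s,w):
    # generic: full 3D offsets on each link, joint offsets
    L=w[:24].reshape(8,3); f=w[24:32]; r=R.identity(); p=np.zeros(3)
    for i in range(7):
        p=p+r.apply(L[i]); r=r*R.from_euler('zyzyzyz'[i],s[i]*q[i]+f[i])
    return p+r.apply(L[7]),r
if __name__=="__main__":
    k=np.load('/tmp/kin.npz');w0=k['w'];best=[]
    z=np.zeros((8,3));z[1,2]=w0[1];z[2,2]=w0[2];z[4,2]=w0[3];z[6,2]=w0[4]
    f=np.zeros(8);f[0]=w0[0];f[6]=w0[7]
    x0=np.r_[z.ravel(),f]
    for s in itertools.product((1,-1),repeat=7):
        if s[1]<0: continue
        def res(w):
            o=[]
            for q,p,t_ in D:
                P,r=fk2(q,s,w); o+=list((P-p)*3)+list((R.from_quat(np.roll(t_,-1)).inv()*r).as_rotvec())
            return np.r_[o,.003*(w-x0)]
        b=least_squares(res,x0,max_nfev=40); best.append((b.cost,s,b.x))
    best.sort(key=lambda b:b[0])
    for b in best[:2]: print(b[0],b[1],b[2][:24].reshape(8,3).round(3),b[2][24:].round(3))
    for d in D: print((fk2(d[0],best[0][1],best[0][2])[0]-d[1]).round(4))
    np.savez('/tmp/kin2.npz',s=best[0][1],w=best[0][2])
E
time python3 kin2.py
```

```text
0.00013979378582591314 (-1, 1, -1, 1, -1, 1, -1) [[ 0.001 -0.002 -0.089]
 [ 0.    -0.012  0.373]
 [ 0.001 -0.012  0.534]
 [ 0.    -0.015  0.005]
 [-0.008 -0.015  0.515]
 [ 0.005 -0.001 -0.044]
 [-0.002 -0.001  0.353]
 [ 0.001 -0.    -0.026]] [-3.000e-03 -2.000e-03 -6.000e-03 -3.000e-03 -1.000e-03  5.000e-03
  1.563e+00  0.000e+00]
0.00022667137034083782 (-1, 1, -1, 1, -1, -1, -1) [[ 0.001 -0.002 -0.089]
 [ 0.    -0.012  0.373]
 [ 0.001 -0.012  0.534]
 [ 0.    -0.015  0.005]
 [-0.008 -0.015  0.515]
 [-0.005  0.    -0.044]
 [ 0.002  0.001  0.353]
 [ 0.001 -0.    -0.026]] [-3.000e-03 -2.000e-03 -6.000e-03 -3.000e-03  3.141e+00 -5.000e-03
 -1.578e+00  0.000e+00]
[-0.0001 -0.0001 -0.0001]
[ 0.0008  0.0001 -0.0005]
[0.0002 0.     0.0001]
[-0.0014 -0.0001  0.0004]
[-0.0001 -0.0005 -0.0007]
[0.0013 0.0021 0.0008]
[-0.0007 -0.0015  0.    ]
real	0m48.696s
user	0m49.030s
sys	0m0.060s
```

```bash
sed -i "s#^k=np.load.*#import kin2;fk=kin2.fk2;k=np.load('/tmp/kin2.npz');s,w=k['s'],k['w']#" sim.py
sed -i '/^o=get_obs/,$d' s3.py; cat >> s3.py <<'E'
o=get_obs();q=o['q'];P0,r=fk(q,s,w);print(P0-o['eef_pos'])
A=P0;b=(.53,-.17,.13)
end=[((.6375,-.161,.036),.785,0),((.68,-.16,.036),.785,0),((.68,.02,.036),.785,0)]
run(q,[(A,0,-.75),(A,.4,-.75),(A,.785,-.6),(A,.785,-.3),(A,.785,0),(b,.785,0)]+end)
print()
run(q,[(A,0,-.75),(A,.4,-.75),(A,.785,-.75),(A,.7,-.4),(A,.7,0),(b,.7,0)]+end)
E
python3 s3.py
```

```text
[-6.96619511e-04 -1.53372573e-03  1.02332268e-05]
(array([0.53414587, 0.07558745, 0.11483646]), 0.4, -0.75) maxerr 0.000 m 0.21 [-1.46  0.78  0.97  2.23  0.49  0.45  0.72]
(array([0.53414587, 0.07558745, 0.11483646]), 0.785, -0.6) maxerr 0.027 m 0.00 [ 0.06  0.63 -0.95  2.44  1.81  1.33 -0.33]
(array([0.53414587, 0.07558745, 0.11483646]), 0.785, -0.3) maxerr 0.104 m 0.00 [ 0.55  0.83 -1.41  2.44  1.9   1.33 -0.24]
(array([0.53414587, 0.07558745, 0.11483646]), 0.785, 0) maxerr 0.165 m 0.00 [ 0.79  0.74 -1.41  2.44  1.98  0.9  -0.34]
((0.53, -0.17, 0.13), 0.785, 0) maxerr 0.191 m 0.03 [ 1.51  0.74 -1.37  2.41  2.2   0.38  0.05]
((0.6375, -0.161, 0.036), 0.785, 0) maxerr 0.000 m 0.21 [ 1.21  1.04 -1.2   2.23  2.33  0.59  0.06]
((0.68, -0.16, 0.036), 0.785, 0) maxerr 0.000 m 0.24 [ 1.14  1.04 -1.17  2.14  2.29  0.56  0.09]
((0.68, 0.02, 0.036), 0.785, 0) maxerr 0.000 m 0.15 [ 0.83  1.11 -1.26  2.22  2.28  0.93 -0.13]

(array([0.53414587, 0.07558745, 0.11483646]), 0.4, -0.75) maxerr 0.000 m 0.21 [-1.46  0.78  0.97  2.23  0.49  0.45  0.72]
(array([0.53414587, 0.07558745, 0.11483646]), 0.785, -0.75) maxerr 0.018 m 0.00 [-0.5   0.54 -0.36  2.44  1.73  1.16 -0.4 ]
(array([0.53414587, 0.07558745, 0.11483646]), 0.7, -0.4) maxerr 0.004 m 0.00 [-0.01  0.42 -0.71  2.44  1.78  0.89 -0.4 ]
(array([0.53414587, 0.07558745, 0.11483646]), 0.7, 0) maxerr 0.041 m 0.00 [ 0.8   0.71 -1.41  2.44  1.92  0.85 -0.31]
((0.53, -0.17, 0.13), 0.7, 0) maxerr 0.066 m 0.08 [ 1.42  0.6  -1.27  2.36  1.98  0.26  0.17]
((0.6375, -0.161, 0.036), 0.785, 0) maxerr 0.000 m 0.20 [ 1.22  1.05 -1.21  2.23  2.32  0.6   0.08]
((0.68, -0.16, 0.036), 0.785, 0) maxerr 0.000 m 0.23 [ 1.15  1.06 -1.18  2.14  2.28  0.57  0.11]
((0.68, 0.02, 0.036), 0.785, 0) maxerr 0.000 m 0.14 [ 0.83  1.12 -1.27  2.22  2.28  0.94 -0.12]
```

```bash
cat > s4.py <<'E'
from sim import *
from station import get_obs
q=get_obs()['q'];P0,r=fk(q,s,w)
end=[((.6375,-.161,.036),.785,0),((.68,-.16,.036),.785,0),((.68,.02,.036),.785,0)]
for A in ((.6,.2,.12),(.64,.2,.12),(.6,.2,.2)):
  for t in (.785,.7):
    print(A,t);b=(.56,-.17,.12);m=(.56,.02,.12)
    run(q,[(P0,0,-.75),(A,0,-.75),(A,.4,-.75),(A,t,-.65),(A,t,-.3),(A,t,0),(m,t,0),(b,t,0)]+end)
E
python3 s4.py
```

```text
(0.6, 0.2, 0.12) 0.785
((0.6, 0.2, 0.12), 0, -0.75) maxerr 0.000 m 0.75 [-1.14  0.87  0.68  1.61  0.17  1.17  1.01]
((0.6, 0.2, 0.12), 0.4, -0.75) maxerr 0.000 m 0.52 [-1.4   0.83  0.83  1.92  0.38  0.7   0.78]
((0.6, 0.2, 0.12), 0.785, -0.65) maxerr 0.009 m 0.00 [-1.62  0.95  1.05  2.22  1.16  0.17 -0.13]
((0.6, 0.2, 0.12), 0.785, -0.3) maxerr 0.003 m 0.14 [-1.29  0.57  0.69  2.3   1.99  0.32 -0.92]
((0.6, 0.2, 0.12), 0.785, 0) maxerr 0.000 m 0.09 [-0.84  0.42  0.28  2.35  2.45  0.39 -1.36]
((0.56, 0.02, 0.12), 0.785, 0) maxerr 0.060 m 0.00 [ 0.97  0.77 -1.41  2.44  2.09  0.81 -0.27]
((0.56, -0.17, 0.12), 0.785, 0) maxerr 0.055 m 0.08 [ 1.42  0.77 -1.31  2.36  2.22  0.4   0.03]
((0.6375, -0.161, 0.036), 0.785, 0) maxerr 0.000 m 0.21 [ 1.21  1.03 -1.19  2.23  2.35  0.58  0.04]
((0.68, -0.16, 0.036), 0.785, 0) maxerr 0.000 m 0.25 [ 1.13  1.03 -1.16  2.14  2.3   0.55  0.07]
((0.68, 0.02, 0.036), 0.785, 0) maxerr 0.000 m 0.16 [ 0.82  1.09 -1.25  2.22  2.28  0.92 -0.15]
(0.6, 0.2, 0.12) 0.7
((0.6, 0.2, 0.12), 0, -0.75) maxerr 0.000 m 0.75 [-1.14  0.87  0.68  1.61  0.17  1.17  1.01]
((0.6
[... 4049 characters left out ...]
  0.73  1.1   2.14  0.65  0.39  0.55]
((0.6, 0.2, 0.2), 0.7, -0.3) maxerr 0.000 m 0.03 [-1.56  0.52  1.08  2.21  0.61  0.2   0.55]
((0.6, 0.2, 0.2), 0.7, 0) maxerr 0.003 m 0.00 [-1.04  0.25  0.52  2.25  1.35  0.17 -0.19]
((0.56, 0.02, 0.12), 0.7, 0) maxerr 0.009 m 0.00 [ 0.23  0.31 -0.45  2.44  2.6   0.32 -1.05]
((0.56, -0.17, 0.12), 0.7, 0) maxerr 0.012 m 0.00 [ 0.91  0.41 -0.65  2.34  3.5   0.17 -1.47]
((0.6375, -0.161, 0.036), 0.785, 0) maxerr 0.000 m 0.18 [ 0.64  0.65 -0.42  2.26  3.36  0.44 -1.32]
((0.68, -0.16, 0.036), 0.785, 0) maxerr 0.000 m 0.21 [ 0.6   0.68 -0.41  2.17  3.33  0.38 -1.32]
((0.68, 0.02, 0.036), 0.785, 0) maxerr 0.000 m 0.19 [ 0.11  0.64 -0.29  2.25  2.87  0.53 -1.24]
```

```bash

python3 -m creep '[[-1,0,41,2,0,0,0],[-1,0,41,2,0,0,0],[-1,0,41,2,0,0,0],[-1,42,0,0,0,0,0],[-1,42,0,0,0,0,0]]' >/dev/null
python3 -m creep '[[-1,0,0,0,0.009,-0.097,0.091],[-1,0,0,0,0.009,-0.097,0.091],[-1,0,0,0,0.009,-0.097,0.091],[-1,0,0,0,0,0,0],[-1,0,0,0,0,0,0]]'>/dev/null
python3 st.py
python3 -m creep '[[-1,0,0,0,0.0315,-0.068,0.0655],[-1,0,0,0,0.0315,-0.068,0.0655],[-1,0,0,0,0.0315,-0.068,0.0655],[-1,0,0,0,0.0315,-0.068,0.0655],[-1,0,0,0,0,0,0]]'>/dev/null
python3 st.py
cat > s5.py <<'E'
from sim import *
from station import get_obs
o=get_obs();q=o['q'];A,r=fk(q,s,w);e=(B.inv()*R.from_quat(np.roll(o['tool_rot'],-1))*D0.inv()).as_euler('XYZ')
t=.785
run(q,[(A,-e[1],e[0]),(A,t,-.5),(A,t,-.3),(A,t,0),((.61,.02,.08),t,0),((.61,-.165,.075),t,0),((.6375,-.161,.036),.785,0),((.68,-.16,.036),.785,0),((.68,.02,.036),.785,0),((.69,.02,.036),.785,0)])
E
python3 s5.py
```

```text
t 7.60 p [0.6198 0.2017 0.1217] roll,tilt,yaw [-0.756  0.406 -0.015] tray mm [-67.7 153.  104.7] q [-1.37  0.85  0.84  1.89  0.38  0.71  0.79] F [0.8 0.3 0.9]
t 8.22 p [0.6228 0.1989 0.1253] roll,tilt,yaw [-0.686  0.74  -0.015] tray mm [-65.  150.  108.3] q [-1.57  0.96  1.05  2.15  0.8   0.22  0.27] F [-0.3 -0.   0.3]
(array([0.62370815, 0.19660253, 0.12776656]), 0.785, -0.5) maxerr 0.002 m 0.03 [-1.48  0.78  0.94  2.22  1.63  0.2  -0.55]
(array([0.62370815, 0.19660253, 0.12776656]), 0.785, -0.3) maxerr 0.001 m 0.13 [-1.25  0.57  0.69  2.26  1.97  0.3  -0.86]
(array([0.62370815, 0.19660253, 0.12776656]), 0.785, 0) maxerr 0.000 m 0.14 [-0.78  0.42  0.25  2.3   2.43  0.35 -1.3 ]
((0.61, 0.02, 0.08), 0.785, 0) maxerr 0.000 m 0.02 [-0.17  0.47  0.02  2.42  3.08  0.52 -1.57]
((0.61, -0.165, 0.075), 0.785, 0) maxerr 0.000 m 0.12 [ 0.39  0.51 -0.08  2.32  3.73  0.49 -1.78]
((0.6375, -0.161, 0.036), 0.785, 0) maxerr 0.000 m 0.17 [ 0.33  0.62 -0.05  2.27  3.65  0.54 -1.72]
((0.68, -0.16, 0.036), 0.785, 0) maxerr 0.000 m 0.26 [ 0.32  0.65 -0.07  2.18  3.65  0.48 -1.75]
((0.68, 0.02, 0.036), 0.785, 0) maxerr 0.000 m 0.17 [-0.17  0.63  0.05  2.27  3.14  0.53 -1.62]
((0.69, 0.02, 0.036), 0.785, 0) maxerr 0.000 m 0.19 [-0.16  0.63  0.05  2.25  3.14  0.51 -1.62]
```

```bash

python3 -m creep '[[-1,0,0,0,0.05,-0.003,0.0075],[-1,0,0,0,0.05,-0.003,0.0075],[-1,0,0,0,0.05,-0.003,0.0075],[-1,0,0,0,0.05,-0.003,0.0075],[-1,0,0,0,0.05,-0.003,0.0075]]' >/dev/null
python3 st.py
python3 -m creep '[[-1,0,0,0,0.08,0.0075,0],[-1,0,0,0,0.08,0.0075,0],[-1,0,0,0,0.08,0.0075,0],[-1,0,0,0,0.08,0.0075,0],[-1,0,0,0,0.08,0.0075,0]]'>/dev/null
python3 st.py
```

```text
t 8.85 p [0.6238 0.1997 0.1264] roll,tilt,yaw [-0.428  0.796 -0.001] tray mm [-63.8 150.7 109.4] q [-1.41  0.71  0.86  2.23  1.81  0.25 -0.73] F [ 0.  -1.6 -0.7]
t 9.47 p [0.6248 0.1984 0.1279] roll,tilt,yaw [-0.027  0.798 -0.003] tray mm [-63.  149.3 110.9] q [-0.84  0.44  0.31  2.29  2.4   0.37 -1.27] F [ 0.7 -0.8 -0.1]
```

```bash

python3 -m creep '[[-1,-3,-36,-10,0.025,0.0025,0],[-1,-3,-36,-10,0,0,0],[-1,-3,-36,-10,0,0,0],[-1,-3,-36,-10,0,0,0],[-1,-3,-36,-8,0,0,0]]' >/dev/null
python3 st.py
python3 -m creep '[[-1,0,-40,-1,0,0,0],[-1,0,-40,-1,0,0,0],[-1,0,-40,-1,0,0,0],[-1,0,-40,-1,0,0,0],[-1,0,-24,-1,0,0,0]]'>/dev/null
python3 -m creep '[[-1,0,0,0,0,0,0],[-1,0,0,0,0,0,0]]'>/dev/null
python3 st.py
```

```text
t 10.10 p [0.61   0.0157 0.0792] roll,tilt,yaw [-0.009  0.799 -0.004] tray mm [-94.7 -31.2  62.2] q [-0.18  0.49  0.04  2.4   3.07  0.55 -1.56] F [ 1.  -0.7  0.2]
t 10.97 p [ 0.6082 -0.1655  0.0733] roll,tilt,yaw [-0.004  0.796  0.   ] tray mm [-113.4 -211.5   56.3] q [ 0.35  0.53 -0.05  2.31  3.7   0.52 -1.76] F [ 0.   0.2 -0.2]
```

```bash

python3 -m creep '[[-1,15,2,-12,0,0,0],[-1,10,2,-12,0,0,0],[-1,4,0,-11,0,0,0],[-1,0,0,-2,0,0,0],[-1,0,0,0,0,0,0]]' >/dev/null
python3 st.py
python3 - <<'E'
from h import *
for n in ('side','top'):
    p,d=read_camera(n)
    w=(215,190,415,340) if n=='side' else (270,110,430,250)
    c=p[w[1]:w[3],w[0]:w[2],::-1]
    cv2.imwrite(f'pics/{n}1.png',cv2.convertScaleAbs(cv2.resize(c,None,fx=4,fy=4,interpolation=cv2.INTER_CUBIC),alpha=1.3))
E
```

```text
t 11.60 p [ 0.6352 -0.1604  0.0343] roll,tilt,yaw [-0.     0.791  0.002] tray mm [ -85.9 -208.9   17.3] q [ 0.3   0.64 -0.02  2.25  3.64  0.56 -1.72] F [-0.1  0.1  0.4]
```

View pics/side1.png

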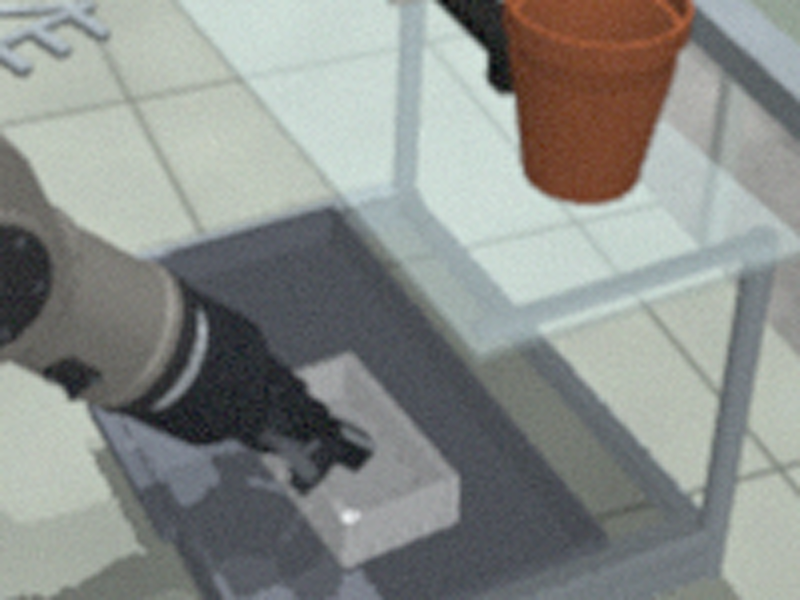

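```bash

python3 -m creep '[[-1,8,0.7,0,0,0,0],[-1,8,0.7,0,0,0,0],[-1,8,0.7,0,0,0,0],[-1,8,0.7,0,0,0,0],[-1,8,0.7,0,0,0,0]]' >/dev/null
python3 st.py
python3 -m creep '[[-1,4,0.4,0,0,0,0],[-1,4,0.4,0,0,0,0],[-1,4,0.4,0,0,0,0],[-1,3,0.3,0,0,0,0],[-1,0,0,0,0,0,0]]'>/dev/null
python3 st.py
```

```text
t 12.32 p [ 0.6761 -0.157   0.0349] roll,tilt,yaw [-0.     0.792  0.002] tray mm [ -44.9 -209.3   17.9] q [ 0.28  0.66 -0.04  2.17  3.63  0.5  -1.74] F [-2.3 -0.2  1.9]
t 12.95 p [ 0.6912 -0.1554  0.035 ] roll,tilt,yaw [-0.     0.793  0.003] tray mm [ -29.8 -209.1   18. ] q [ 0.28  0.67 -0.04  2.14  3.63  0.48 -1.75] F [ 0.1 -0.6 -0.6]
```

```bash

python3 -m creep '[[-1,3,0.3,0,0,0,0],[-1,3,0.3,0,0,0,0],[-1,2,0.2,0,0,0,0],[-1,0,0,0,0,0,0]]' >/dev/null
python3 st.py
python3 -m creep '[[-1,2,0.2,0,0,0,0],[-1,2,0.2,0,0,0,0],[-1,0,0,0,0,0,0]]'>/dev/null
python3 st.py
python3 - <<'E'
from h import *
p,d=read_camera('top'); np.save('/tmp/top2.npy',p)
p2,d=read_camera('side'); np.save('/tmp/side2.npy',p2)
c=lambda p,w:cv2.convertScaleAbs(cv2.resize(p[w[1]:w[3],w[0]:w[2],::-1],(400,350),interpolation=cv2.INTER_CUBIC),alpha=1.4)
cv2.imwrite('pics/both2.png',np.hstack([c(p,(270,110,430,250)),c(p2,(240,200,400,340))]))
E
```

```text
t 13.45 p [ 0.6991 -0.1546  0.035 ] roll,tilt,yaw [-0.     0.793  0.003] tray mm [ -21.8 -209.1   18. ] q [ 0.27  0.67 -0.05  2.13  3.63  0.47 -1.76] F [-1.3  0.7 -0.5]
t 13.82 p [ 0.703  -0.1542  0.0349] roll,tilt,yaw [-0.     0.793  0.003] tray mm [ -17.9 -209.1   17.9] q [ 0.27  0.68 -0.05  2.12  3.63  0.46 -1.76] F [ 0.  -0.4 -0.2]
```

View pics/both2.png

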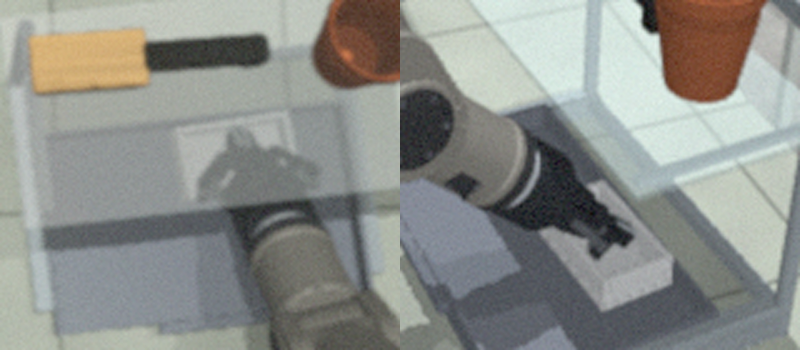

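The top view shows the dish squared up and close to the far wall (rim from about (178,128) to (290,112) in the crop), with the fingertips inside it. I'll keep pushing until the force rises.

```bash

for i in 1 2 3; do python3 -m creep '[[-1,1.5,0.14,0,0,0,0],[-1,1.5,0.14,0,0,0,0],[-1,0,0,0,0,0,0]]' >/dev/null
python3 st.py; done
```

```text
t 14.30 p [ 0.7058 -0.154   0.0349] roll,tilt,yaw [-0.     0.793  0.003] tray mm [ -15.  -209.1   17.9] q [ 0.27  0.68 -0.05  2.11  3.63  0.46 -1.76] F [-1.3  0.   0.2]
t 14.68 p [ 0.7078 -0.1538  0.0346] roll,tilt,yaw [-0.     0.791  0.002] tray mm [ -13.1 -209.1   17.6] q [ 0.27  0.68 -0.05  2.11  3.63  0.45 -1.76] F [-6.9 -0.3  4.7]
t 15.05 p [ 0.7107 -0.1535  0.0347] roll,tilt,yaw [-0.     0.791  0.002] tray mm [ -10.1 -209.    17.7] q [ 0.27  0.68 -0.05  2.1   3.63  0.45 -1.76] F [-7.9  1.4  6. ]
```

```bash

python3 -m creep '[[-1,-9,-0.8,0,0,0,0],[-1,-8,-0.7,0,0,0,0],[-1,-1.9,20,0,0,0,0],[-1,-1,10,0,0,0,0],[-1,-0.5,5,0,0,0,0]]' >/dev/null; python3 st.py
python3 -m creep '[[-1,-0.6,6,0,0,0,0],[-1,-0.7,8,0,0,0,0],[-1,-0.7,8,0,0,0,0],[-1,-0.7,8,0,0,0,0],[-1,-0.7,8,0,0,0,0]]' >/dev/null; python3 st.py
python3 -m creep '[[-1,-0.7,8,0,0,0,0],[-1,-0.7,8,0,0,0,0],[-1,-0.7,8,0,0,0,0],[-1,-0.7,8,0,0,0,0],[-1,-0.7,8,0,0,0,0]]' >/dev/null; python3 st.py
python3 -m creep '[[-1,-0.7,8,0,0,0,0],[-1,-0.7,8,0,0,0,0],[-1,-0.7,8,0,0,0,0],[-1,-0.7,8,0,0,0,0],[-1,0,0,0,0,0,0]]' >/dev/null; python3 st.py
```

```text
t 15.68 p [ 0.6915 -0.119   0.035 ] roll,tilt,yaw [0.001 0.793 0.004] tray mm [ -26.1 -172.9   18. ] q [ 0.18  0.66 -0.02  2.17  3.53  0.49 -1.72] F [-0.9  0.4 -0.9]
t 16.30 p [ 0.6875 -0.0827  0.0348] roll,tilt,yaw [-0.003  0.792 -0.   ] tray mm [ -26.7 -136.4   17.8] q [ 0.08  0.65  0.01  2.2   3.42  0.51 -1.68] F [-1.7 -4.   1.3]
t 16.93 p [ 0.6843 -0.0413  0.0348] roll,tilt,yaw [-0.     0.792  0.003] tray mm [-26.  -94.9  17.8] q [-0.02  0.65  0.03  2.23  3.3   0.53 -1.66] F [-2.1 -3.9  1.2]
t 17.55 p [ 0.6816 -0.008   0.0349] roll,tilt,yaw [0.003 0.793 0.006] tray mm [-25.6 -61.5  17.9] q [-0.11  0.64  0.05  2.24  3.22  0.54 -1.64] F [-0.7 -0.3 -0.5]
```

```bash

python3 -m creep '[[-1,-0.6,6,0,0,0,0],[-1,-0.7,7,0,0,0,0],[-1,-0.7,7,0,0,0,0],[-1,-0.5,5,0,0,0,0],[-1,0,0,0,0,0,0]]' >/dev/null; python3 st.py
for i in 1 2 3 4 5; do python3 -m creep '[[-1,-0.15,1.5,0,0,0,0],[-1,-0.15,1.5,0,0,0,0],[-1,0,0,0,0,0,0]]' > /tmp/o; python3 st.py; done
```

```text
t 18.18 p [0.679  0.0158 0.0348] roll,tilt,yaw [0.001 0.792 0.004] tray mm [-26.  -37.5  17.8] q [-0.18  0.64  0.06  2.25  3.15  0.54 -1.62] F [-1.3 -1.2  0.2]
t 18.55 p [0.6789 0.0163 0.0349] roll,tilt,yaw [-0.004  0.792 -0.002] tray mm [-26.1 -37.1  17.9] q [-0.18  0.64  0.06  2.25  3.14  0.54 -1.62] F [-0.5 -5.6 -0.4]
t 18.93 p [0.6785 0.0182 0.0348] roll,tilt,yaw [-0.006  0.792 -0.004] tray mm [-26.2 -35.1  17.8] q [-0.19  0.64  0.07  2.25  3.13  0.54 -1.62] F [-1.4 -7.5  0.5]
t 19.30 p [0.6782 0.0205 0.0349] roll,tilt,yaw [-0.008  0.792 -0.006] tray mm [-26.4 -32.8  17.9] q [-0.2   0.64  0.07  2.25  3.12  0.54 -1.62] F [-2.2 -7.7 -0.1]
t 19.68 p [0.6778 0.0236 0.0348] roll,tilt,yaw [-0.007  0.792 -0.005] tray mm [-26.4 -29.6  17.8] q [-0.21  0.64  0.07  2.25  3.11  0.54 -1.62] F [-2.9 -7.8  0.6]
t 20.05 p [0.6776 0.0283 0.0349] roll,tilt,yaw [-0.004  0.792 -0.001] tray mm [-26.2 -24.9  17.9] q [-0.21  0.64  0.07  2.25  3.11  0.54 -1.61] F [-1.4 -5.6  0.4]
```

```bash

for i in 1 2 3; do python3 -m creep '[[-1,-0.15,1.5,0,0,0,0],[-1,-0.1,1,0,0,0,0],[-1,0,0,0,0,0,0]]' > /tmp/o; python3 st.py; done
python3 - <<'E'
from h import *
p,d=read_camera('top'); np.save('/tmp/top2.npy',p)
p2,d=read_camera('side'); np.save('/tmp/side2.npy',p2)
c=lambda p,w:cv2.convertScaleAbs(cv2.resize(p[w[1]:w[3],w[0]:w[2],::-1],(400,400),interpolation=cv2.INTER_CUBIC),alpha=1.4)
cv2.imwrite('pics/both3.png',np.hstack([c(p,(275,130,375,230)),c(p2,(250,220,350,320))]))
E
```

```text
t 20.43 p [0.6776 0.0304 0.0349] roll,tilt,yaw [-0.005  0.793 -0.002] tray mm [-26.  -22.9  17.9] q [-0.22  0.64  0.07  2.25  3.1   0.54 -1.61] F [-0.1 -7.2 -2.3]
t 20.80 p [0.6776 0.0304 0.0349] roll,tilt,yaw [-0.01   0.793 -0.008] tray mm [-26.1 -22.9  17.9] q [-0.23  0.64  0.08  2.25  3.09  0.54 -1.61] F [  0.9 -11.8  -2.8]
t 21.18 p [0.6775 0.0305 0.0349] roll,tilt,yaw [-0.015  0.792 -0.013] tray mm [-26.2 -22.8  17.9] q [-0.23  0.64  0.08  2.25  3.08  0.54 -1.61] F [  0.4 -15.2  -2.4]
```

View pics/both3.png

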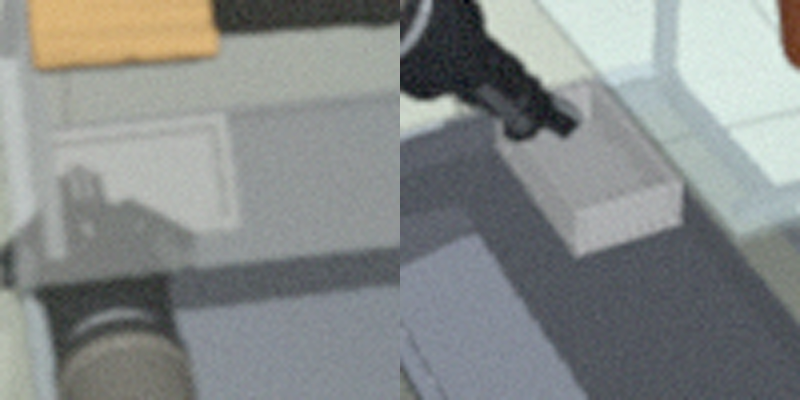

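The dish is against the left wall (contact force up to 15 N, with the finger at its predicted stop) and looks a few mm short of the far wall. Next I'll push +x at the dish's mid-length.

```bash

python3 -m creep '[[-1,0.7,-8,0,0,0,0],[-1,1.5,-16,0,0,0,0],[-1,1.6,-17,0,0,0,0],[-1,4,0.4,0,0,0,0],[-1,4,0.4,0,0,0,0]]' >/dev/null; python3 st.py
for i in 1 2 3; do python3 -m creep '[[-1,1.5,0.14,0,0,0,0],[-1,1,0.1,0,0,0,0],[-1,0,0,0,0,0,0]]' > /tmp/o; python3 st.py; done
```

```text
t 21.90 p [ 0.6893 -0.0008  0.0352] roll,tilt,yaw [0.003 0.793 0.006] tray mm [-17.3 -55.1  18.2] q [-0.13  0.65  0.05  2.22  3.2   0.53 -1.63] F [ 0.1  0.1 -0.3]
t 22.27 p [ 0.6912 -0.0019  0.0349] roll,tilt,yaw [0.    0.793 0.003] tray mm [-15.5 -56.3  17.9] q [-0.13  0.65  0.05  2.22  3.2   0.52 -1.63] F [ 0.2 -0.7 -0. ]
t 22.65 p [ 0.6938 -0.0022  0.0349] roll,tilt,yaw [-0.     0.793  0.002] tray mm [-12.9 -56.9  17.9] q [-0.13  0.65  0.05  2.21  3.2   0.52 -1.63] F [-0.8 -0.   0.3]
t 23.02 p [ 0.6963 -0.002   0.0349] roll,tilt,yaw [-0.     0.793  0.002] tray mm [-10.5 -56.9  17.9] q [-0.13  0.65  0.05  2.21  3.2   0.51 -1.63] F [ 0.1 -0.   1. ]
```

```bash

for i in 1 2 3 4 5; do python3 -m creep '[[-1,1.5,0.14,0,0,0,0],[-1,0.5,0.05,0,0,0,0],[-1,0,0,0,0,0,0]]' > /tmp/o; python3 st.py|cut -d q -f 1,2; python3 st.py | grep -o 'F.*'; done
```

```text
t 23.40 p [ 0.6965 -0.002   0.0343] roll,tilt,yaw [-0.     0.79   0.002] tray mm [-10.2 -56.9  17.3] q [-0.12  0.65  0.05  2.21  3.2   0.51 -1.64] F [-8.4  0.1  6.8]
F [-8.4  0.1  6.8]
t 23.77 p [ 0.6982 -0.0018  0.0342] roll,tilt,yaw [-0.     0.79   0.002] tray mm [ -8.5 -56.9  17.2] q [-0.12  0.65  0.05  2.2   3.2   0.51 -1.64] F [-8.6  1.2  6.2]
F [-8.6  1.2  6.2]
t 24.15 p [ 0.7001 -0.0017  0.0341] roll,tilt,yaw [-0.001  0.789  0.002] tray mm [ -6.6 -56.9  17.1] q [-0.12  0.66  0.05  2.2   3.2   0.5  -1.64] F [-8.5 -0.4  6.5]
F [-8.5 -0.4  6.5]
t 24.52 p [ 0.7021 -0.0015  0.034 ] roll,tilt,yaw [-0.     0.789  0.002] tray mm [ -4.6 -56.9  17. ] q [-0.12  0.66  0.05  2.19  3.2   0.5  -1.64] F [-9.2  0.8  6. ]
F [-9.2  0.8  6. ]
t 24.90 p [ 0.704  -0.0013  0.034 ] roll,tilt,yaw [-0.001  0.789  0.002] tray mm [ -2.7 -56.9  17. ] q [-0.12  0.66  0.05  2.19  3.2   0.5  -1.64] F [-9.4  0.6  6.9]
F [-9.4  0.6  6.9]
```

```bash

python3 -m creep '[[-1,-6,-0.5,0,0,0,0],[-1,-7,-0.7,0,0,0,0],[-1,-1.4,14,0,0,0,0],[-1,-1,12,0,0,0,0],[-1,-0.4,4,0,0,0,0]]' >/dev/null; python3 st.py
for i in 1 2 3; do python3 -m creep '[[-1,-0.15,1.5,0,0,0,0],[-1,-0.1,1,0,0,0,0],[-1,0,0,0,0,0,0]]' > /tmp/o; python3 st.py;done
```

```text
t 25.52 p [0.6904 0.0293 0.035 ] roll,tilt,yaw [0.002 0.793 0.005] tray mm [-13.4 -25.1  18. ] q [-0.21  0.65  0.07  2.22  3.12  0.52 -1.62] F [ 0.2  0.4 -0.8]
t 25.90 p [0.6902 0.0299 0.0349] roll,tilt,yaw [-0.001  0.793  0.002] tray mm [-13.6 -24.6  17.9] q [-0.21  0.65  0.07  2.23  3.11  0.52 -1.62] F [-0.  -0.2  0.9]
t 26.27 p [0.69   0.0315 0.0349] roll,tilt,yaw [-0.003  0.793 -0.   ] tray mm [-13.6 -22.9  17.9] q [-0.22  0.65  0.07  2.23  3.1   0.52 -1.62] F [-1.1 -4.3 -0.6]
t 26.65 p [0.6899 0.0315 0.035 ] roll,tilt,yaw [-0.008  0.793 -0.006] tray mm [-13.7 -22.9  18. ] q [-0.22  0.65  0.08  2.23  3.1   0.52 -1.61] F [ 1.  -8.4 -0.8]
```

Both contacts repeat at the same readings, so the dish is flush on both walls. I'll withdraw and reverse the wrist flip out to the left.

```bash

python3 -m creep '[[-1,0.8,-8,0,0,0,0],[-1,0.9,-9,0,0,0,0],[-1,-20,-2,18,0,0,0],[-1,-30,-2,26,0,0,0],[-1,-25,0,0,0,0,0]]' >/dev/null; python3 st.py
python3 -m creep '[[-1,0,36,8,0,0,0],[-1,3,36,10,0,0,0],[-1,3,36,10,0,0,0],[-1,3,36,10,0,0,0],[-1,3,36,10,0,0,0]]' >/dev/null; python3 st.py
```

```text
t 27.27 p [0.6162 0.0144 0.0808] roll,tilt,yaw [0.001 0.796 0.003] tray mm [-88.6 -33.1  63.8] q [-0.2   0.49  0.07  2.39  3.12  0.53 -1.61] F [ 0.9 -0.2  0.1]
t 27.90 p [0.6282 0.1959 0.1273] roll,tilt,yaw [0.001 0.792 0.004] tray mm [-59.9 146.5 110.3] q [-0.81  0.44  0.31  2.28  2.49  0.35 -1.35] F [ 0.7 -0.5 -1.3]
```

```bash
python3 - <<'E'
from sim import *
from station import get_obs
o=get_obs();q=o['q'];A,r=fk(q,s,w)
A=np.array([.625,.198,.128])
run(q,[(o['eef_pos'],.79,0),(A,.79,-.02),(A,.79,-.43),(A,.74,-.69),(A,.4,-.75),(A,0,-.75),(A,0,0),((.48,.1,.12),0,0),((.48,-.12,.1),0,0),((.48,-.12,.03),0,0),((.6,-.11,.03),0,0)])
E
```

```text
(array([0.625, 0.198, 0.128]), 0.79, -0.02) maxerr 0.000 m 0.14 [-0.85  0.43  0.34  2.3   2.45  0.34 -1.33]
(array([0.625, 0.198, 0.128]), 0.79, -0.43) maxerr 0.001 m 0.00 [-1.46  0.76  0.95  2.24  1.91  0.17 -0.85]
(array([0.625, 0.198, 0.128]), 0.74, -0.69) maxerr 0.003 m 0.25 [-1.44  0.78  0.81  2.14  1.19  0.42 -0.03]
(array([0.625, 0.198, 0.128]), 0.4, -0.75) maxerr 0.001 m 0.57 [-1.16  0.71  0.51  1.87  0.69  0.85  0.56]
(array([0.625, 0.198, 0.128]), 0, -0.75) maxerr 0.000 m 0.66 [-0.94  0.81  0.39  1.54  0.38  1.26  0.87]
(array([0.625, 0.198, 0.128]), 0, 0) maxerr 0.000 m 0.72 [-0.49  0.55  0.12  1.7  -0.08  0.89  1.33]
((0.48, 0.1, 0.12), 0, 0) maxerr 0.000 m 0.34 [-0.44  0.32  0.13  2.1  -0.06  0.72  1.39]
((0.48, -0.12, 0.1), 0, 0) maxerr 0.000 m 0.33 [-0.04  0.36  0.19  2.11 -0.11  0.68  1.89]
((0.48, -0.12, 0.03), 0, 0) maxerr 0.000 m 0.29 [-0.    0.48  0.15  2.15 -0.15  0.52  1.92]
((0.6, -0.11, 0.03), 0, 0) maxerr 0.000 m 0.49 [-0.04  0.62  0.16  1.87 -0.15  0.66  1.87]
```

```bash

python3 -m creep '[[-1,0,0,0,-0.085,-0.008,0],[-1,0,0,0,-0.085,-0.008,0],[-1,0,0,0,-0.085,-0.008,0],[-1,0,0,0,-0.085,-0.008,0],[-1,0,0,0,-0.085,-0.008,0]]' >/dev/null; python3 st.py
python3 -m creep '[[-1,0,0,0,-0.05,0.003,-0.0075],[-1,0,0,0,-0.05,0.003,-0.0075],[-1,0,0,0,-0.05,0.003,-0.0075],[-1,0,0,0,-0.05,0.003,-0.0075],[-1,0,0,0,-0.05,0.003,-0.0075]]' >/dev/null; python3 st.py
python3 -m creep '[[-1,0,0,0,-0.03,0.068,-0.0655],[-1,0,0,0,-0.03,0.068,-0.0655],[-1,0,0,0,-0.03,0.068,-0.0655],[-1,0,0,0,-0.01,0.068,-0.0655],[-1,0,0,0,0,0,0]]' >/dev/null; python3 st.py
```

```text
t 28.52 p [0.6281 0.1952 0.1269] roll,tilt,yaw [-0.427  0.793  0.005] tray mm [-60.  145.8 109.9] q [-1.43  0.74  0.91  2.23  1.9   0.2  -0.81] F [-0.3 -1.6 -1.6]
t 29.15 p [0.6281 0.1948 0.1263] roll,tilt,yaw [-0.686  0.74  -0.012] tray mm [-60.  145.4 109.3] q [-1.46  0.82  0.87  2.14  1.16  0.38 -0.02] F [-0.2  0.5  0.7]
t 29.77 p [0.63   0.1946 0.1273] roll,tilt,yaw [-0.764  0.359 -0.024] tray mm [-58.2 145.  110.3] q [-1.15  0.73  0.53  1.83  0.63  0.88  0.61] F [-0.6  0.3 -0.4]
```

```bash

python3 -m creep '[[-1,0,0,0,-0.008,0.087,-0.082],[-1,0,0,0,-0.008,0.087,-0.082],[-1,0,0,0,-0.008,0.087,-0.082],[-1,0,0,0,0.152,0.014,0],[-1,0,0,0,0.152,0.014,0]]' >/dev/null
python3 -m creep '[[-1,0,0,0,0.152,0.014,0],[-1,0,0,0,0.152,0.014,0],[-1,0,0,0,0.152,0.014,0],[-1,-40,0,0,0,0,0],[-1,-50,-10,0,0,0,0]]' >/dev/null; python3 st.py
python3 -m creep '[[-1,-50,-10,0,0,0,0],[-1,-15,-40,0,0,0,0],[-1,0,-50,-6,0,0,0],[-1,0,-50,-6,0,0,0],[-1,0,-50,-6,0,0,0]]' >/dev/null
python3 -m creep '[[-1,0,-50,0,0,0,0],[-1,0,-50,0,0,0,0],[-1,0,-10,-20,0,0,0],[-1,0,0,-20,0,0,0],[-1,0,0,0,0,0,0]]' >/dev/null; python3 st.py
python3 - <<'E'
from h import *
import time
p,d,W=cloud('top'); np.savez('/tmp/top4.npz',p=p,W=W)
p2,d=read_camera('side'); np.save('/tmp/side4.npy',p2)
E
```

```text
t 31.02 p [0.5369 0.183  0.1258] roll,tilt,yaw [-0.003 -0.001 -0.02 ] tray mm [-152.   142.1  108.8] q [-0.55  0.43  0.14  1.92 -0.08  0.8   1.28] F [-0.9  1.8  0.3]
t 32.27 p [ 0.4707 -0.1255  0.0672] roll,tilt,yaw [-0.002 -0.006 -0.018] tray mm [-246.5 -158.9   50.2] q [-0.04  0.42  0.21  2.14 -0.14  0.6   1.91] F [-0.2 -0.  -0. ]
```

```bash
python3 - <<'E'
from ov import *
S=.0105;c=np.array([.7014+S*.9957,.0556+S*.093]);a=.093;B=lambda v:c+np.array([np.cos(a)*v[0]-np.sin(a)*v[1],np.sin(a)*v[0]+np.cos(a)*v[1]])
d=B((-.0375,-.06))
A=draw('top',np.load('/tmp/top4.npz')['p'],tuple(c),tuple(d),a,a,'/tmp/a.png',(275,135,375,235),4)
b=draw('side',np.load('/tmp/side4.npy'),tuple(c),tuple(d),a,a,'/tmp/b.png',(250,220,350,320),4)
cv2.imwrite('pics/ov4.png',np.hstack([A,b]))
E
```

```text
(no output)
```

View pics/ov4.png

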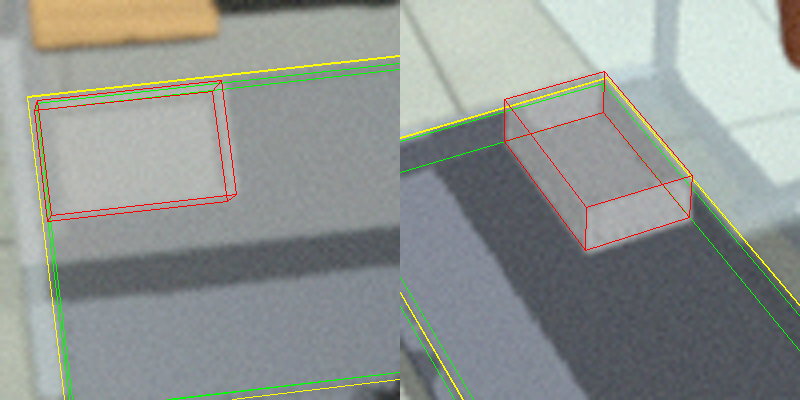

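The dish model set flush in the corner matches both views. Now I'll push the lip home.

```bash

python3 -m creep '[[-1,0,0,-18,0,0,0],[-1,0,0,-18,0,0,0],[-1,10,0.9,0,0,0,0],[-1,10,0.9,0,0,0,0],[-1,4,0.4,0,0,0,0]]' >/dev/null; python3 st.py
for i in 1 2 3; do python3 -m creep '[[-1,3,0.28,0,0,0,0],[-1,4,0.37,0,0,0,0],[-1,4,0.37,0,0,0,0],[-1,4,0.37,0,0,0,0],[-1,3,0.28,0,0,0,0]]' > /tmp/o; python3 st.py;done
```

```text
t 33.00 p [ 0.4991 -0.1233  0.0338] roll,tilt,yaw [-0.002  0.001 -0.018] tray mm [-218.  -159.3   16.8] q [-0.03  0.51  0.19  2.09 -0.17  0.55  1.93] F [-4.   0.4  4.3]
t 33.62 p [ 0.511  -0.122   0.0324] roll,tilt,yaw [ 0.    -0.009 -0.019] tray mm [-206.  -159.1   15.4] q [-0.04  0.53  0.19  2.06 -0.17  0.58  1.92] F [-10.2   1.8   7.4]
t 34.25 p [ 0.529  -0.1203  0.0324] roll,tilt,yaw [ 0.    -0.009 -0.019] tray mm [-188.  -159.1   15.4] q [-0.04  0.55  0.19  2.02 -0.17  0.6   1.91] F [-10.2   0.9   8.2]
t 34.88 p [ 0.5391 -0.1193  0.0312] roll,tilt,yaw [ 0.003 -0.024 -0.021] tray mm [-177.9 -159.1   14.2] q [-0.05  0.57  0.19  1.99 -0.17  0.63  1.9 ] F [-33.7   1.8  27.8]
```

```bash

python3 -m creep '[[-1,1,0.1,0,0,0,0],[-1,0,0,0,0,0,0]]' >/dev/null; python3 st.py
python3 -m creep '[[-1,-8,-0.7,0,0,0,0],[-1,-15,-1.4,0,0,0,0],[-1,-40,-4,0,0,0,0],[-1,0,0,40,0,0,0],[-1,0,0,50,0,0,0]]' >/dev/null
python3 -m creep '[[-1,0,0,50,0,0,0],[-1,0,40,40,0,0,0],[-1,0,0,0,0,0,0],[-1,0,0,0,0,0,0]]' >/dev/null; python3 st.py
python3 - <<'E'
from ov import *
P=read_camera('top')[0];P2=read_camera('side')[0]
S=.0395;c=np.array([.7014+S*.9957,.0556+S*.093]);a=.093;B=lambda v:c+np.array([np.cos(a)*v[0]-np.sin(a)*v[1],np.sin(a)*v[0]+np.cos(a)*v[1]])
d=B((-.0375,-.06))
A=draw('top',P,tuple(c),tuple(d),a,a,'/tmp/a.png',(275,125,375,225),4)
b=draw('side',P2,tuple(c),tuple(d),a,a,'/tmp/b.png',(255,215,355,315),4)
cv2.imwrite('pics/ov5.png',np.hstack([A,b]))
E
```

```text
t 35.12 p [ 0.539  -0.1194  0.0311] roll,tilt,yaw [ 0.003 -0.026 -0.021] tray mm [-177.9 -159.1   14.1] q [-0.05  0.57  0.19  1.99 -0.17  0.63  1.9 ] F [-30.2   2.2  23.2]
t 36.25 p [ 0.4891 -0.0847  0.2128] roll,tilt,yaw [-0.001 -0.001 -0.018] tray mm [-224.4 -120.   195.8] q [-0.17  0.2   0.25  2.01 -0.06  0.94  1.75] F [ 0.4 -0.5  0.4]
```

View pics/ov5.png

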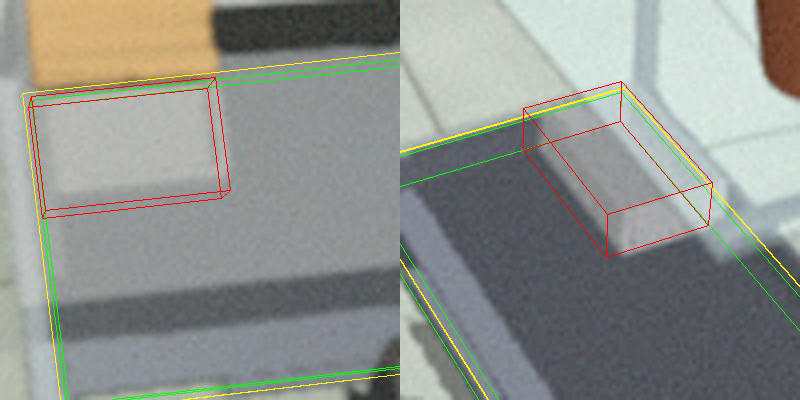

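The tray is at the stop: the finger stood still under 30 N. The overlay was drawn about 11 mm short because I used the wrong travel figure (50.5 mm is right, not 39.5). I'll check the dish pose numerically with an edge fit.

```bash
python3 - <<'E'
from ov import *
from scipy.optimize import differential_evolution
from scipy.ndimage import map_coordinates
def fit(ims,S):
    c0=np.array([.7014+S*.9957,.0556+S*.093]);G={}
    for n,p in ims.items():
        g=cv2.GaussianBlur(cv2.cvtColor(p,cv2.COLOR_RGB2GRAY).astype(np.float32),(0,0),1)
        G[n]=np.log1p(np.hypot(cv2.Sobel(g,5,1,0),cv2.Sobel(g,5,0,1)))
    def sc(E):
        t=np.linspace(.05,.95,30)[:,None];s=0
        for n in G:
            C=[topix(n,a*(1-t[i])+b*t[i]) for a,b in E for i in range(0,30,3)]
            C=np.array(C); s+=map_coordinates(G[n],[C[:,1],C[:,0]],order=1).mean()
        return -s
    def pose(v): return TF(*(c0+TF(0,0,0,.093)[:2,:2]@np.array(v[:2])),.017,.093+v[2])
    def dish(v):
        D=pose(v); e=box(D,-.0755/1+.0005,0,-.12,0,0,.035)
        return sc([x for x in e if not(x[0][2]<.02 and x[1][2]<.02 and False)])
    def tray(v): 
        T=pose((v[0],0,0)); f=lambda x,y,z:(T@[x,y,z,1])[:3]
        return sc([(f(-.205,-.02,.025),f(-.205,-.30,.025)),(f(-.2,-.02,.025),f(-.2,-.3,.025))])
    r=differential_evolution(dish,[(-.012,.012),(-.012,.012),(-.06,.06)],maxiter=12,popsize=8,seed=1)
    xs=np.linspace(-.012,.012,25); k=xs[np.argmin([tray((x,)) for x in xs])]
    print('S',S,'dish corner dx,dy mm',(r.x[:2]*1e3).round(1),'yaw %.3f'%r.x[2],r.fun.round(2),'tray dx',k*1e3)
fit({'top':np.load('/tmp/top4.npz')['p'],'side':np.load('/tmp/side4.npy')},.0105)
fit({'top':read_camera('top')[0],'side':read_camera('side')[0]},.0505)
E
```

```text
Traceback (most recent call last):
  File "h.py", line 13, in topix
    c=camera_params(n); K=np.array(c["intrinsics"]); T=np.array(c["cam_to_world"])
ValueError: time passes only in moves, steps and waits

The above exception was the direct cause of the following exception:

Traceback (most recent call last):
RuntimeError: The map-like callable must be of the form f(func, iterable), returning a sequence of numbers the same length as 'iterable'
```

Too many camera_params calls; I'll cache them.

```bash
sed -i 's/^from station import \*/from station import *\nimport functools\ncamera_params=functools.cache(camera_params)/' h.py
python3 - <<'E'
from ov import *
from scipy.optimize import differential_evolution
from scipy.ndimage import map_coordinates
def fit(ims,S):
    c0=np.array([.7014+S*.9957,.0556+S*.093]);G={}
    for n,p in ims.items():
        g=cv2.GaussianBlur(cv2.cvtColor(p,cv2.COLOR_RGB2GRAY).astype(np.float32),(0,0),1)
        G[n]=np.log1p(np.hypot(cv2.Sobel(g,5,1,0),cv2.Sobel(g,5,0,1)))
    def sc(E):
        s=0
        for n in G:
            C=np.array([topix(n,a*(1-t)+b*t) for a,b in E for t in np.linspace(.05,.95,10)])
            s+=map_coordinates(G[n],[C[:,1],C[:,0]],order=1).mean()
        return -s
    def pose(v): return TF(*(c0+TF(0,0,0,.093)[:2,:2]@np.array(v[:2])),.017,.093+v[2])
    def dish(v): return sc(box(pose(v),-.075,0,-.12,0,0,.035))
    def tray(v):
        T=pose((v,0,0)); f=lambda x,y,z:(T@[x,y,z,1])[:3]
        return sc([(f(x,-.02,.025),f(x,-.30,.025)) for x in(-.205,-.2)])
    r=differential_evolution(dish,[(-.012,.012),(-.012,.012),(-.06,.06)],maxiter=12,popsize=8,seed=1)
    xs=np.linspace(-.012,.012,25); k=xs[np.argmin([tray(x) for x in xs])]
    print('S',S,'dish dx,dy mm',(r.x[:2]*1e3).round(1),'yaw %.3f'%r.x[2],round(r.fun,2),'tray dx',(k*1e3).round(1))
fit({'top':np.load('/tmp/top4.npz')['p'],'side':np.load('/tmp/side4.npy')},.0105)
fit({'top':read_camera('top')[0],'side':read_camera('side')[0]},.0505)
o=get_obs();print(o['t'],o['eef_pos'])
E
```

```text
S 0.0105 dish dx,dy mm [-0.4  4.4] yaw 0.003 -6.79 tray dx -3.0
S 0.0505 dish dx,dy mm [1.7 3.9] yaw -0.026 -6.86 tray dx -3.0
36.45 [ 0.48857631 -0.08532849  0.21181004]
```

```bash
python3 - <<'E'
from ov import *
from scipy.ndimage import map_coordinates
from scipy.optimize import minimize
new={n:np.mean([read_camera(n)[0].astype(np.float32) for _ in range(6)],0) for n in('top','side')}
old={'top':np.load('/tmp/top4.npz')['p'].astype(np.float32),'side':np.load('/tmp/side4.npy').astype(np.float32)}
np.savez('/tmp/new.npz',**new)
# sub-pixel strongest-edge offset along the normal for individual dish edges
def edges(ims,S):
    c0=np.array([.7014+S*.9957,.0556+S*.093]);D=TF(*c0,.017,.093);f=lambda x,y,z:(D@[x/1e3,y/1e3,z/1e3,1])[:3]
    E={'near top':((-75,-120,35),(-75,0,35)),'near bot':((-75,-120,0),(-75,0,0)),'right top':((-75,-120,35),(0,-120,35)),'right bot':((-75,-120,0),(0,-120,0)),'far top':((0,-120,35),(0,0,35))}
    for n,im in ims.items():
        g=cv2.GaussianBlur(im.mean(2),(0,0),.8)
        for k,(a,b) in E.items():
            nrm=np.array([1,0,0]) if k[:1] in'nf' else np.array([0,1,0]); out=[]
            for t in np.linspace(.1,.9,9):
                P=np.array(a)*(1-t)+np.array(b)*t; ds=np.linspace(-9,9,61)
                C=np.array([topix(n,f(*(P+nrm*d))) for d in ds]); v=map_coordinates(g,[C[:,1],C[:,0]],order=1)
                dv=np.gradient(v); i=np.argmax(np.abs(dv)); out.append((ds[i],dv[i]))
            o=np.array(out); print(S,n,k,'pos',o[:,0].round(0).astype(int),'med %.1f'%np.median(o[:,0]),'slope',o[:,1].round(1))
edges(old,.0105);edges(new,.0505)
E
```

```text
0.0105 top near top pos [-1  0  0 -2 -1 -2  0 -2  0] med -1.2 slope [0.7 0.8 0.7 0.7 0.7 0.8 0.7 0.8 0.6]
0.0105 top near bot pos [2 3 4 3 4 3 4 3 2] med 3.0 slope [0.7 0.7 0.7 0.7 0.7 0.7 0.7 0.8 0.4]
0.0105 top right top pos [-4 -1 -2 -3 -3 -4 -2 -4 -4] med -3.0 slope [0.8 0.8 0.9 0.9 0.8 0.7 0.8 0.9 1. ]
0.0105 top right bot pos [-9 -9 -9 -9 -9 -8 -9 -9 -8] med -9.0 slope [0.6 0.7 0.8 0.8 0.7 0.8 0.7 0.8 0.8]
0.0105 top far top pos [-2  1  0 -2  0 -1  0 -2 -2] med -1.2 slope [-0.6 -0.5 -0.6 -0.5 -0.7 -0.5 -0.6 -0.6 -0.5]
0.0105 side near top pos [-2 -2 -1 -2 -1 -2  7 -8 -7] med -1.5 slope [0.3 0.3 0.3 0.3 0.3 0.3 0.4 1.2 1. ]
0.0105 side near bot pos [ 1 -1 -1 -1 -1 -1 -1 -1 -1] med -0.6 slope [1.5 1.6 1.5 1.4 1.5 1.6 1.4 1.5 1.5]
0.0105 side right top pos [-2 -1 -4  0  1  0 -1  2 -8] med -0.6 slope [-0.5 -0.5 -0.5 -0.5 -0.6 -0.7 -0.6 -0.6  0.5]
0.0105 side right bot pos [-3 -4 -5 -3 -4 -3 -3 -2 -4] med -3.3 slope [2.  2.  1.9 1.8 1.8 1.8 1.9 1.9 1.9]
0.0105 side far top pos [-4 -5 -5 -5 -4 -5 -3 -5 -2] med -5.1 slope [0.9 0.8 0.7 0.9 0.8 0.9 0.9 0.9 1.4]
0.0505 top near top pos [
[... 329 characters left out ...]
9 -9 -8] med -9.0 slope [0.6 0.7 0.7 0.8 0.7 0.7 0.7 0.7 0.4]
0.0505 top far top pos [-5 -6 -5 -4 -5 -4 -5 -4 -5] med -4.8 slope [1.3 1.2 1.3 1.4 1.2 1.1 1.1 1.2 1.1]
0.0505 side near top pos [-1 -2 -2 -2 -1 -1  0 -7 -6] med -1.5 slope [0.4 0.3 0.3 0.2 0.3 0.3 0.4 0.9 0.9]
0.0505 side near bot pos [-1 -1  0 -1 -1  0 -2  0  0] med -0.6 slope [1.7 1.3 1.5 1.5 1.4 1.6 1.3 1.5 1.3]
0.0505 side right top pos [-1  1  2 -1 -2  1  1  1 -9] med 0.6 slope [-0.5 -0.5 -0.4 -0.4 -0.4 -0.3 -0.4 -0.3  0.6]
0.0505 side right bot pos [-4 -4 -3 -4 -5 -3 -4 -4  0] med -3.6 slope [1.7 1.8 1.8 1.8 1.9 1.7 1.1 1.1 0.8]
0.0505 side far top pos [3 4 3 4 4 4 4 6 9] med 3.9 slope [1.  1.  0.7 1.  1.  0.9 1.  1.2 1.1]
```

Edge offsets are uniform along each side, so the dish is square, and they match the values from before the tray was pushed home. The tray is against its stop and the arm is clear.

```bash
python3 -c "
from station import *
print(hand_in())"
```

```text
the job is handed in; nothing more can be done
None
```

I pushed the dish flush and square into the tray's far left corner, pushed the tray home against its stop, backed the arm clear and handed the job in; the hand-in gave no verdict, so these results rest on my force readings and camera checks.

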